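Lay out the easel feet the right way over

TASK

One L-shaped easel foot already lies in the middle outline of the layout board: lay the other two feet flat inside the two empty black outlines, one in each. A foot that lies mirrored to the outlines has to be turned over to fit; put the feet down without dropping them, and leave the middle foot and all other things on the bench where they are.

Things in the scene. Friction and masses are not known exactly. Their poses are not given: they have to be found in the camera images.
- foot_a_heel (a point): L-shaped beech foot lying on the table, 26 mm thick, 85 g; legs 28 mm wide, 120 and 82 mm long over all, faces alike. Point: the heel, where the legs' centre lines cross, mid-thickness, 14 mm from both outer edges. Axes: x along the long leg, y along the short leg, z square to the faces: up if it lies as in the outlines, down if it lies mirrored and must be turned over
- foot_a_toe (a point): middle of the free end face of foot_a's short leg, 68 mm from its heel along y, mid-thickness; same axes as the heel. It lies flat at the start; it also stands steadily on the outer edge of its long leg, short leg up (base 26 x 120 mm)
- foot_a_end (a point): middle of the free end face of foot_a's long leg, 106 mm from its heel along x, mid-thickness; same axes as the heel
- foot_b_heel (a point): L-shaped beech foot lying on the table, 26 mm thick, 85 g; legs 28 mm wide, 120 and 82 mm long over all, faces alike. Point: the heel, where the legs' centre lines cross, mid-thickness, 14 mm from both outer edges. Axes: x along the long leg, y along the short leg, z square to the faces: up if it lies as in the outlines, down if it lies mirrored and must be turned over
- foot_b_toe (a point): middle of the free end face of foot_b's short leg, 68 mm from its heel along y, mid-thickness; same axes as the heel. It lies flat at the start; it also stands steadily on the outer edge of its long leg, short leg up (base 26 x 120 mm)
- foot_b_end (a point): middle of the free end face of foot_b's long leg, 106 mm from its heel along x, mid-thickness; same axes as the heel
- foot_c_heel (a point): L-shaped beech foot already lying right in the middle outline, to be left there, 26 mm thick, 85 g; legs 28 mm wide, 120 and 82 mm long over all, faces alike. Point: the heel, where the legs' centre lines cross, mid-thickness, 14 mm from both outer edges. Axes: x along the long leg, y along the short leg, z square to the faces: up if it lies as in the outlines, down if it lies mirrored and must be turned over
- foot_c_end (a point): middle of the free end face of foot_c's long leg, 106 mm from its heel along x, mid-thickness; same axes as the heel
- place_1_heel (a point): the left one (seen from the robot) of three outlines, empty at the start, drawn in black on the fixed white layout board (118 x 464 x 6 mm), 155 mm apart in a row along y, each 5 mm larger all round than a foot. Point: where the heel of a foot lying right in it is, 13 mm above the board's top, 19 mm above the table. Axes: the board's, z up; the outline's short leg points along -x, roughly to the robot, its long leg along +y
- place_1_toe (a point): where the short leg's end point is for a foot lying right in outline 1; same height and axes
- place_1_end (a point): where the long leg's end point is for a foot lying right in outline 1; same height and axes
- place_3_heel (a point): the right one (seen from the robot) of three outlines, empty at the start, drawn in black on the fixed white layout board (118 x 464 x 6 mm), 155 mm apart in a row along y, each 5 mm larger all round than a foot. Point: where the heel of a foot lying right in it is, 13 mm above the board's top, 19 mm above the table. Axes: the board's, z up; the outline's short leg points along -x, roughly to the robot, its long leg along +y
- place_3_toe (a point): where the short leg's end point is for a foot lying right in outline 3; same height and axes
- place_3_end (a point): where the long leg's end point is for a foot lying right in outline 3; same height and axes
- rail: straight beech rail, 130 x 28 x 26 mm, lying on the table near the feet, not an L; origin at the centre of its underside. Leave it where it is
- tape: clear roll of tape lying flat between the feet, 56 mm across, 24 mm high; origin at the centre of its underside. Leave it where it is
- paint: blue paint jar standing between the feet, 42 mm across, 55 mm high; origin at the centre of its underside. Leave it where it is
- pad: white note pad, 70 x 50 x 22 mm, left of the board; origin at the centre of its underside. Leave it where it is
- driver: screwdriver, 170 mm long, lying right of the board; its origin is under its middle, x towards its tip. Leave it where it is
- glue: white glue bottle, 44 mm across, 100 mm high, beyond the board; origin at the centre of its underside. Leave it where it is
- reel: cardboard reel standing beyond the board, 60 mm across, 30 mm high; origin at the centre of its underside. Leave it where it is
Things that resemble listed ones, but are neither listed nor needed, are in the scene too. What is shaped like the part that bears foot_b_heel but green or purple is not meant. What is shaped like the part that bears foot_a_heel but green is not meant.

How it is judged:
By the outcome, as a careful person would: the job done as asked, in the order asked, and still so for the second after the job is handed in, with the robot touching nothing.
It also fails if it takes over 72 s, if anything falls off the work surface, if the arm or the gripper's body presses on something with over 40 N, if the wrist force passes 120 N, or if a joint passes its speed limit or range.

ROBOT

A 6-joint arm with a two-finger parallel gripper is mounted at the origin on the work surface. World frame = base frame: x ahead of the robot, y to its left, z up, the work surface at z = 0. Lengths are in mm, angles in rad, forces in N, time in s.
With the tool pointing down it reaches from about 300 to 750 mm from the base axis. Payload 8.5 kg.
Tool frame: the origin (TCP) lies at the very end of the fingers, on their centre line; the grasp point (between the pads) lies 19 mm behind it; z points along the fingers, y is the direction in which the jaws open and shut (so a half turn about z gives the same grasp; the last joint's range is limited). The gripper opens to 88 mm and grips with 3 to 60 N. Pads are 18 mm wide; open, the fingers measure 123 mm over their backs; the gripper's body (75 mm by 187 mm) begins 45 mm behind the grasp point.
Start: joints at [-1.357, 0.381, 1.297, -0, 1.464, -0.215], TCP at [228.671, -500.19, 238.748] pointing down, gripper open.
Joint ranges: [-3.11, 3.11], [-0.89, 2.33], [0.22, 2.48], [-1.42, 4.56], [0.17, 2.85], [-2.88, 2.88]. Speed limits (rad/s): [2.39, 2.39, 3.14, 3.14, 3.14, 3.14].

INTERFACE

Orientations are given as a unit quaternion [w, x, y, z].
In Python, from cell import arm, capture, close_job gives the robot as it stands.
- The arm moves only by the tool step_arm, never from a script. Its argument "targets" is one flat list of numbers, 5 for each row, row after row: the shift along the tool's x, y, z normalised to -1 to 1, where 1 is 0.75 m, then the turn about the tool's z normalised to -1 to 1, where 1 is 45 degrees, then the opening, from -1 (shut) to 1 (fully open). A call has 1 to 20 rows; each row is the pose to reach, as a shift and turn from the pose measured when the call began, along the tool's axes at that moment; what a row does not reach only later rows make up. A row lasts 1/10 s, in which the tool goes at most 50 mm and 8.59 degrees, less where a joint would pass 70% of its speed; a pose out of reach is approached as far as the arm can. A call with a number of a shift or a turn outside -1 to 1 is refused whole. A call with a gripper value outside its range is refused whole. The fingers move at their own pace and stop on an object; the grip force is fixed at half the most. Time passes only in rows, so rows that repeat a pose let the fingers close. It gives the time, the measured TCP pose, the force and the opening at its end, in the units of the state.
- arm.state(): the state, without advancing time (a new reading comes with each control period).
- capture(name): name is "scene" or "side" or "wrist"; returns a dict with "frame" (400x640x3 uint8, red, green, blue), "mtx" (3x3 intrinsics, pixels), "R" (3x3) and "t" (3): a world point X has camera coordinates R X + t. Camera axes: x right, y down, z forward; pixel columns grow to the right and rows downward; lengths in mm; the calibration is good to about 2 mm. The wrist camera is an equidistant fisheye: a pixel r from the principal point sees the ray r / f radians off the axis. A picture is of the moment at which its call begins. There is no depth.
- close_job(): hands the job in, once; it reports no verdict.
The state is a dict: "t": time; "qpos": joint angles; "joint_vel": joint speeds; "effort": joint torques, N m; "tcp_pos": TCP position; "eef_rot": TCP orientation; "contact_force": force on the tool from outside, world axes, zero at the start; "moment": the same for the moment, N m; "opening": finger opening in mm.
Only numpy, scipy, OpenCV 4.12 (cv2) and the standard library are available. Lean on these libraries where they do the work, as an engineer would, in place of code of your own. Each camera call takes 0.05 s, during which the arm holds its last target.

## Working session

There is one attempt and no reset: what is moved stays moved. The work goes in short steps, Python scripts to look and compute and a tool call to move; the robot and the scene stay as the last step left them, time stands still between calls to the robot, and variables do not carry over. Pictures are saved under pics/ and viewed, and the job is handed in when it is done.

Besides the shell and the picture viewer there is one more tool, called after ">>>" as name(argument=value, ...) on one line, values as JSON. step_arm: Moves the arm, as the interface text tells. Scaled input: -1 to 1 covers 0.75 m each way for a shift and 45 degrees each way for a turn. Its arguments: {"type":"object","properties":{"targets":{"type":"array","items":{"type":"number"}}},"required":["targets"]}

```bash
mkdir -p pics; ls
python3 - <<'E'
from cell import arm, capture
import cv2,numpy as np
for n in ["scene","side","wrist"]:
    c=capture(n); cv2.imwrite(f"pics/{n}0.png",c["frame"][:,:,::-1]); print(n,c["mtx"].tolist(),c["R"].tolist(),c["t"].tolist())
    np.savez(f"{n}0.npz",**c)
print(arm.state())
E
```

```text
pics
scene [[437.8347037413313, 0.0, 315.1837464353043], [0.0, 437.8347037413313, 207.64853665469326], [0.0, 0.0, 1.0]] [[0.761686828414978, 0.64794269313629, 0.0018552170825387958], [0.572787136447754, -0.6719939552900471, -0.46940283379376824], [-0.3028994416289237, 0.35860060020157475, -0.8829821843026939]] [-400.2595376169338, -308.63728668732006, 1278.9056862126356]
side [[501.46622834655443, 0.0, 327.51394753662663], [0.0, 501.46622834655443, 207.34749096861637], [0.0, 0.0, 1.0]] [[-0.9217056690626265, -0.3878852700840767, -0.0019175165237488778], [-0.2032971006025641, 0.4872795113857422, -0.8492520042191619], [0.3303467095407595, -0.7823705612019635, -0.5279842388368405]] [500.94793512646703, 157.05955146840844, 1326.7996381153364]
wrist [[309.70691628693146, 0.0, 317.372456702811], [0.0, 309.70691628693146, 195.0966351911896], [0.0, 0.0, 1.0]] [[0.4163225723759897, -0.909215521819735, -0.0016280701176079753], [-0.8656759584143319, -0.39693236734759185, 0.3050407034729398], [-0.2779939761103978, -0.1255859491898097, -0.9523379224899259]] [-551.1715005503667, -44.54286770755175, 390.6468164165303]
{'t': 0.15, 'qpos': array([-1.35732949e+00,  3.81029170e-01,  1.29800518e+00,  1.36059818e-05,
        1.46364099e+00, -2.15302721e-01]), 'joint_vel': array([ 0.0002066 , -0.00164422, -0.00410244, -0.00091912, -0.00021042,
       -0.00117136]), 'effort': array([ 2.42384056e-03, -4.38076043e+01, -2.24615908e+01,  7.13470043e-02,
        3.43417434e-02, -9.46935347e-05]), 'tcp_pos': array([ 228.61725501, -500.00064697,  238.31357973]), 'eef_rot': array([-5.41337822e-04,  9.77107477e-01,  2.12745588e-01,  7.26049547e-06]), 'contact_force': array([ 0.52905684, -0.26759644,  0.2989306 ]), 'moment': array([ 0.06775386,  0.0212371 , -0.03868463]), 'opening': 88.12052740608503}
```

View pics/scene0.png

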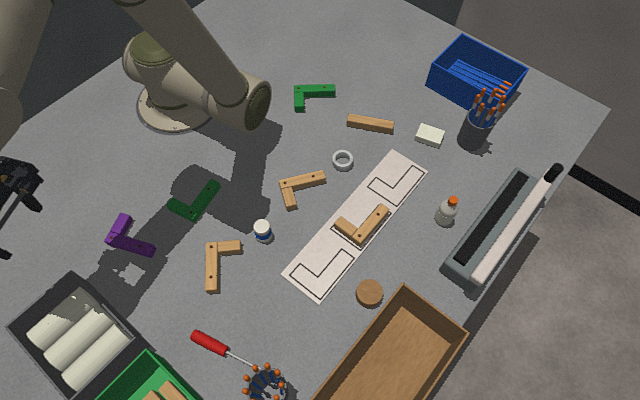

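View pics/side0.png

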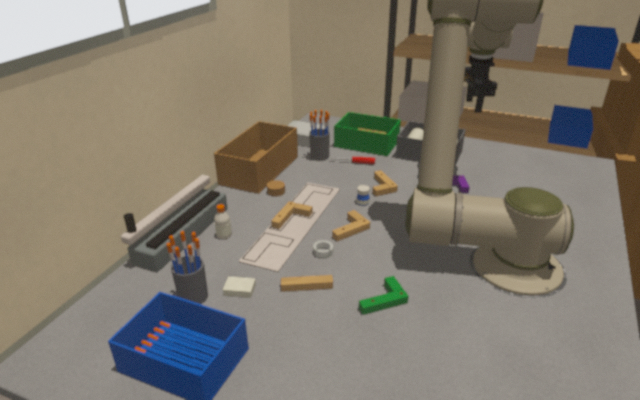

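View pics/wrist0.png

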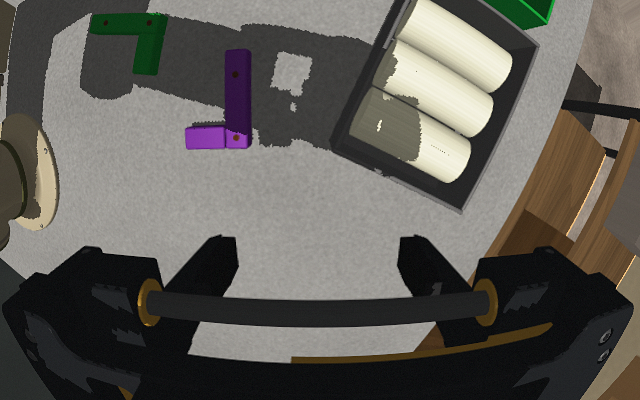

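The scene picture shows the middle foot at about (362,225). The two loose beech feet are at (300,187) and (218,262). For the foot at (300,187), going from the long leg to the short leg is clockwise, so it is mirrored and must be turned over. For the foot at (218,262) it is counter-clockwise, as in the outlines.

Things that could be mistaken for a foot:
- green Ls at (313,95) and (197,200)
- purple L at (128,238)
- rail at (370,123)
- beech pieces in the green bin at (165,395)

Next, a close crop and measurements.

```bash
cat > h.py <<'E'
import numpy as np,cv2
def ray(c,uv):
    uv=np.atleast_2d(np.asarray(uv,float)); K=c["mtx"]
    d=np.c_[(uv[:,0]-K[0,2])/K[0,0],(uv[:,1]-K[1,2])/K[1,1],np.ones(len(uv))]
    return -c["R"].T@c["t"], d@c["R"]
def fray(c,uv):
    uv=np.atleast_2d(np.asarray(uv,float)); K=c["mtx"]
    p=(uv-K[:2,2])/K[0,0]; r=np.linalg.norm(p,axis=1)+1e-9
    d=np.c_[p*(np.sin(r)/r)[:,None],np.cos(r)]
    return -c["R"].T@c["t"], d@c["R"]
def plane(c,uv,z,f=ray):
    o,d=f(c,uv); s=(z-o[2])/d[:,2]; return o+d*s[:,None]
def proj(c,X):
    p=np.atleast_2d(X)@c["R"].T+c["t"]; return p[:,:2]/p[:,2:]*c["mtx"][0,0]+c["mtx"][:2,2]
E
python3 - <<'E'
import numpy as np,cv2
from h import *
c=dict(np.load("scene0.npz")); im=np.ascontiguousarray(c["frame"][:,:,::-1])
print("cam",-c["R"].T@c["t"], -(d:=dict(np.load("side0.npz")))["R"].T@d["t"])
cr=im[140:310,180:440]; cv2.imwrite("pics/cropA.png",cv2.resize(cr,None,fx=3,fy=3,interpolation=cv2.INTER_CUBIC))
hsv=cv2.cvtColor(im,cv2.COLOR_BGR2HSV)
for p in [(300,183),(311,181),(288,195),(211,270),(230,246),(375,222),(345,224)]: print(p,hsv[p[1],p[0]])
pts={"paint":(262,228),"brown corner near":(404,287),"brown L":(315,395),"rail":(370,124),"tape":(343,160),"glue":(447,215),"reel":(370,292),"driverR":(210,343),"cutterL":(443,275)}
for k,v in pts.items(): print(k,plane(c,v,0)[0].round())
E
```

```text
cam [ 869.03570364 -406.67349495  985.11828768] [  55.35240848 1155.82740109  834.87301183]
(300, 183) [ 17 115 180]
(311, 181) [ 16 108 134]
(288, 195) [ 17 121 190]
(211, 270) [ 17 116 194]
(230, 246) [ 16 115 193]
(375, 222) [ 18 120 195]
(345, 224) [ 17 119 185]
paint [ 468. -136.   -0.]
brown corner near [824. -32.   0.]
brown L [ 816. -342.    0.]
rail [475. 299.   0.]
tape [494. 153.   0.]
glue [798. 193.   0.]
reel [771. -93.   0.]
driverR [ 573. -411.    0.]
cutterL [877.  52.  -0.]
```

View pics/cropA.png

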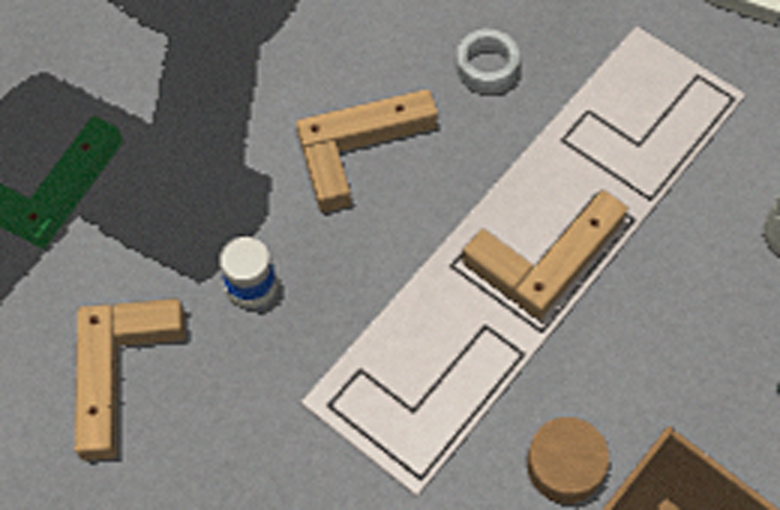

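```bash
cat > feet.py <<'E'
from h import *
def feet(c,rois,vth=155,S=6,z=26,name=None):
    im=np.ascontiguousarray(c["frame"][:,:,::-1]); out=[]
    for (x0,y0,x1,y1) in rois:
        cr=cv2.resize(im[y0:y1,x0:x1],None,fx=S,fy=S,interpolation=cv2.INTER_CUBIC)
        h=cv2.cvtColor(cr,cv2.COLOR_BGR2HSV)
        m=cv2.inRange(h,(10,70,vth),(25,255,255))
        m=cv2.morphologyEx(m,cv2.MORPH_CLOSE,np.ones((19,19)));m=cv2.morphologyEx(m,cv2.MORPH_OPEN,np.ones((11,11)))
        k=max(cv2.findContours(m,0,1)[0],key=cv2.contourArea)
        for e in np.arange(4,30,1.):
            a=cv2.approxPolyDP(k,e,True)[:,0]
            if len(a)<=6: break
        if name: 
            cv2.polylines(cr,[a],True,(255,0,0),1); cv2.imwrite(name%len(out),cr)
        uv=(a+.5)/S-.5+[x0,y0]
        out.append(plane(c,uv,z)[:,:2])
    return out
def foot(P):
    """6 corners -> heel,long dir u,short dir v (top), corner order by the reflex corner"""
    n=len(P); 
    A=[np.cross(P[i]-P[i-1],P[(i+1)%n]-P[i]) for i in range(n)]
    s=np.sign(sum(np.cross(P[i],P[(i+1)%n]) for i in range(n)))
    r=int(np.argmin(s*np.array(A)))
    I=P[r]; Q=[P[(r+i)%n] for i in range(n)]
    # Q0 inner,Q1,Q2 leg1 end,Q3 outer heel,Q4,Q5 leg2 end
    l1=np.linalg.norm(Q[2]-Q[3]);l2=np.linalg.norm(Q[4]-Q[3])
    print("sides",[round(np.linalg.norm(Q[i]-Q[(i+1)%n])) for i in range(n)])
    if l1>l2: L=[Q[1],Q[2]];Sh=[Q[5],Q[4]]
    else: L=[Q[5],Q[4]];Sh=[Q[1],Q[2]]
    heel=(Q[0]+Q[3])/2
    end=sum(L)/2; toe=sum(Sh)/2
    return heel,end,toe,np.cross(end-heel,toe-heel)>0
E
python3 - <<'E'
from feet import *
c=dict(np.load("scene0.npz"))
R=[(275,165,330,215),(200,235,248,298)]
o=feet(c,R,160,name="pics/f%d.png")
o2=feet(c,[(330,200,395,252)],160,z=32,name="pics/fc%d.png")
for P in o+o2:
    print(P.round().tolist())
    if len(P)==6: 
        h,e,t,ok=foot(P); print("heel",h.round(1),"end",e.round(1),np.linalg.norm(e-h).round(1),"toe",t.round(1),np.linalg.norm(t-h).round(1),"ok" if ok else "mirrored", np.degrees(np.arctan2(*(e-h)[::-1])).round(1),np.degrees(np.arctan2(*(t-h)[::-1])).round(1))
# board corners, outlines
im=c["frame"]; 
b=plane(c,np.array([[637,27],[743,96],[418,493],[303,402]])/3+[180,140],6); print(b.round())
for nm,z in (("brown",0),("cut",0)): pass
E
```

```text
[[484.0, 80.0], [416.0, -16.0], [480.0, -60.0], [494.0, -41.0], [452.0, -7.0], [501.0, 66.0]]
sides [88, 22, 117, 77, 24, 54]
heel [434.  -11.4] end [492.2  73. ] 102.5 toe [486.9 -50.2] 65.6 mirrored 55.4 -36.2
[[457.0, -202.0], [403.0, -257.0], [485.0, -338.0], [503.0, -319.0], [437.0, -256.0], [474.0, -218.0]]
sides [53, 23, 77, 116, 25, 91]
heel [ 420.1 -256.4] end [ 494.1 -328.7] 103.4 toe [ 465.6 -209.8] 65.1 ok -44.4 45.7
[[680.0, 96.0], [656.0, 92.0], [658.0, 8.0], [607.0, 4.0], [606.0, -21.0], [683.0, -19.0]]
sides [51, 25, 77, 115, 25, 84]
heel [670.2  -5.3] end [668.   94.2] 99.5 toe [606.3  -8.5] 64.0 ok 91.3 -177.1
[[ 576.  266.    6.]
 [ 691.  266.    6.]
 [ 701. -192.    6.]
 [ 586. -195.    6.]]
```

Run:
```python
from feet import *
for nm in ("scene",):
    c=dict(np.load(nm+"0.npz")); im=np.ascontiguousarray(c["frame"][:,:,::-1]); S=6
    for k,(x0,y0,x1,y1) in {"1":(363,160,428,210),"3":(285,245,360,304)}.items():
        cr=cv2.resize(im[y0:y1,x0:x1],None,fx=S,fy=S,interpolation=cv2.INTER_CUBIC)
        g=cv2.cvtColor(cr,cv2.COLOR_BGR2GRAY)
        m=cv2.inRange(g,0,140); cs,hi=cv2.findContours(m,cv2.RETR_CCOMP,cv2.CHAIN_APPROX_NONE)
        # inner hole contours with L area
        hs=[q for q,hh in zip(cs,hi[0]) if hh[3]>=0 and 8000<cv2.contourArea(q)<80000]
        for q in hs:
            for e in np.arange(4,30,1.):
                a=cv2.approxPolyDP(q,e,True)[:,0]
                if len(a)<=6: break
            P=plane(c,(a+.5)/S-.5+[x0,y0],6)[:,:2]; 
            cv2.polylines(cr,[a],True,(255,0,0),1); cv2.imwrite("pics/o%s.png"%k,cr)
            print(k,P.round().tolist())
            if len(P)==6:
                h,e,t,ok=foot(P); print("heel",h.round(1),"end",e.round(1),"toe",t.round(1),ok,np.degrees(np.arctan2(*(e-h)[::-1])).round(1),np.degrees(np.arctan2(*(t-h)[::-1])).round(1))
```

```text
1 [[681.0, 256.0], [685.0, 131.0], [596.0, 129.0], [597.0, 163.0], [650.0, 165.0], [649.0, 254.0]]
sides [90, 32, 125, 88, 34, 53]
heel [667.2 147.8] end [664.7 255.3] toe [596.7 146. ] True 91.3 -178.6
3 [[689.0, -55.0], [692.0, -179.0], [605.0, -182.0], [606.0, -147.0], [657.0, -145.0], [656.0, -55.0]]
sides [90, 33, 125, 87, 35, 51]
heel [ 674.5 -162.3] end [672.5 -54.8] toe [ 605.5 -164.9] True 91.1 -177.8
```

```bash
cat > go.py <<'E'
import sys,numpy as np
from cell import arm
from scipy.spatial.transform import Rotation as Ro
s=arm.state(); w,x,y,z=s["eef_rot"]; R=Ro.from_quat([x,y,z,w]).as_matrix()
yaw=np.degrees(np.arctan2(R[1,1],R[0,1]))
print("t",s["t"],"tcp",s["tcp_pos"].round(1),"jaw",round(yaw,1),"tilt",R[:,2].round(4),"open",round(s["opening"],1),"F",s["contact_force"].round(1),"q",s["qpos"].round(2))
a=[float(v) for v in sys.argv[1:]]
for i in range(0,len(a),4):
    d=R.T@(np.array(a[i:i+3])-s["tcp_pos"]); t=(yaw-a[i+3]+180)%360-180
    print("->",(d/750).round(4).tolist(),"turn",round(t/45,3),"dist",np.linalg.norm(d).round(),)
E
python3 go.py 445.8 -281.6 120 -110.4
```

```text
t 0.15 tcp [ 228.6 -500.   238.3] jaw -65.4 tilt [-2.0e-04  1.1e-03 -1.0e+00] open 88.1 F [ 0.5 -0.3  0.3] q [-1.36  0.38  1.3   0.    1.46 -0.22]
-> [0.3844, -0.1443, 0.158] turn 0.999 dist 330.0
```

>>> step_arm(targets=[0.384,-0.144,0.158,1,0.6,0.384,-0.144,0.158,1,0.6,0.384,-0.144,0.158,1,0.6,0.384,-0.144,0.158,1,0.6,0.384,-0.144,0.158,1,0.6,0.384,-0.144,0.158,1,0.6,0.384,-0.144,0.158,1,0.6,0.384,-0.144,0.158,1,0.6,0.384,-0.144,0.158,1,0.6])

```text
t: 1.05
tcp_pos: [445.9, -281.4, 119.7]
eef_rot: [-0.001, 0.984, -0.176, -0.001]
contact_force: [0.5, -0.9, -0.3]
opening: 70.4
```

```bash
python3 go.py 445.8 -281.6 60 -134.4
```

```text
t 1.05 tcp [ 445.9 -281.4  119.7] jaw -110.3 tilt [-9.0e-04  1.4e-03 -1.0e+00] open 70.4 F [ 0.5 -0.9 -0.3] q [-0.79  0.46  1.54  0.    1.14  1.14]
-> [0.0001, 0.0004, 0.0796] turn 0.535 dist 60.0
```

>>> step_arm(targets=[0,0,0.08,0.535,0.6,0,0,0.08,0.535,0.6,0,0,0.08,0.535,0.6,0,0,0.08,0.535,0.6])

```text
t: 1.45
tcp_pos: [445.2, -282.7, 59.8]
eef_rot: [-0.0, 0.925, -0.379, -0.001]
contact_force: [-0.3, 0.2, 0.3]
opening: 70.3
```

```bash
python3 go.py 445.8 -281.6 4 -134.4
cat > snap.py <<'E'
import sys,cv2,numpy as np
from cell import capture
for a in sys.argv[1:]:
    n,f=a.split(":"); c=capture(n); np.savez(f+".npz",**c); cv2.imwrite(f"pics/{f}.png",c["frame"][:,:,::-1])
E
python3 snap.py wrist:w1
```

```text
t 1.45 tcp [ 445.2 -282.7   59.8] jaw -134.6 tilt [-8.0e-04  1.1e-03 -1.0e+00] open 70.3 F [-0.3  0.2  0.3] q [-0.79  0.55  1.61  0.    0.99  1.56]
-> [-0.0003, -0.0016, 0.0745] turn -0.003 dist 56.0
```

View pics/w1.png

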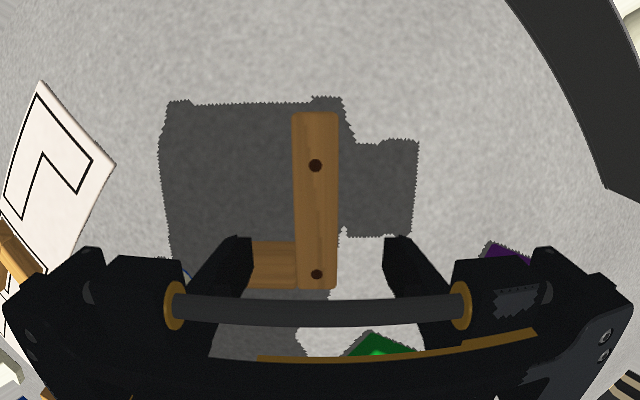

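Run:
```python
from h import *
c=dict(np.load("w1.npz"))
# edges of the foot top face in wrist image -> world z=26
for n,p in dict(end_l=(291,113),end_r=(337,113),inner=(295,241),outer_heel=(336,288),toe_c=(251,241)).items(): print(n,plane(c,p,26,fray)[0].round(1))
u=np.array([np.cos(np.radians(-44.35)),np.sin(np.radians(-44.35))]);v=np.array([-u[1],u[0]]);h=np.array([420.1,-256.4])
for n,(a,b) in dict(end_l=(106,14),end_r=(106,-14),inner=(14,14),oh=(-14,-14),tc=(14,68)).items(): print(n,(h+a*u+b*v).round(1))
```

```text
end_l [ 505.3 -324.2   26. ]
end_r [ 486.6 -343.1   26. ]
inner [ 447.  -267.9   26. ]
outer_heel [ 401.2 -261.5   26. ]
toe_c [ 467.1 -246.8   26. ]
end_l [ 505.7 -320.5]
end_r [ 486.1 -340.5]
inner [ 439.9 -256.2]
oh [ 400.3 -256.6]
tc [ 477.6 -217.6]
```

Run:
```python
import cv2
i=cv2.imread("pics/w1.png")[90:310,200:430]; cv2.imwrite("pics/w1c.png",cv2.resize(i,None,fx=3,fy=2.7,interpolation=cv2.INTER_CUBIC))
```

```text
(no output)
```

View pics/w1c.png

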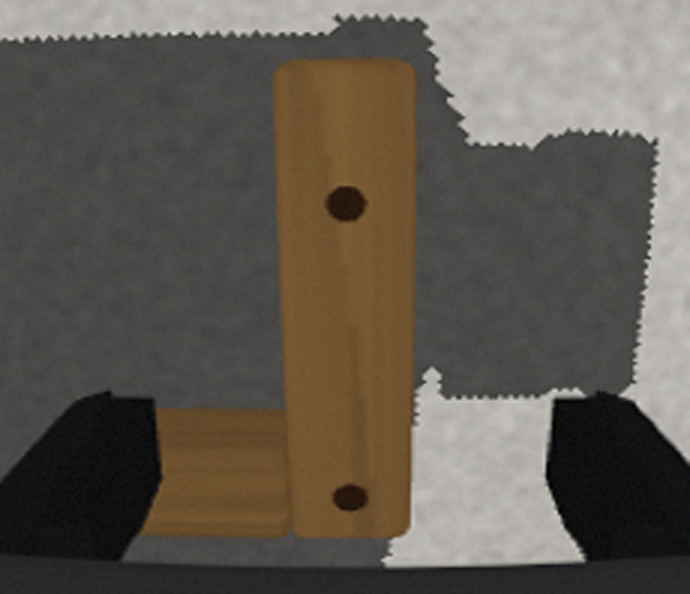

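Run:
```python
from h import *
c=dict(np.load("w1.npz")); print("cam",-c["R"].T@c["t"])
def fproj(X):
    p=np.atleast_2d(X)@c["R"].T+c["t"]; r=np.hypot(p[:,0],p[:,1]); th=np.arctan2(r,p[:,2]); return p[:,:2]/r[:,None]*th[:,None]*c["mtx"][0,0]+c["mtx"][:2,2]
u=np.array([np.cos(np.radians(-44.35)),np.sin(np.radians(-44.35))]);v=np.array([-u[1],u[0]]);h=np.array([420.1,-256.4])
for n,(a,b) in dict(end_l=(106,14),end_r=(106,-14),inner=(14,14),oh=(-14,-14),tc=(14,68)).items():
  for z in (0,26): print(n,z,fproj(np.r_[h+a*u+b*v,z]).round())
print("tcp",fproj([445.2,-282.7,59.8]),fproj([445.2,-282.7,26]))
```

```text
cam [ 500.56534062 -340.72490022  206.19605461]
end_l 0 [[290. 115.]]
end_l 26 [[286. 117.]]
end_r 0 [[332. 114.]]
end_r 26 [[334. 117.]]
inner 0 [[293. 242.]]
inner 26 [[291. 259.]]
oh 0 [[330. 273.]]
oh 26 [[332. 293.]]
tc 0 [[223. 240.]]
tc 26 [[213. 257.]]
tcp [[312.440622   253.81566452]] [[313.18208385 228.29736307]]
```

>>> step_arm(targets=[0,-0.001,0.0745,0,0.3,0,-0.001,0.0745,0,0.3,0,-0.001,0.0745,0,-0.5,0,-0.001,0.0745,0,-1,0,-0.001,0.0745,0,-1,0,-0.001,0.0745,0,-1,0,-0.001,0.0745,0,-1])

```text
t: 2.2
tcp_pos: [446.3, -282.5, 5.5]
eef_rot: [0.0, 0.926, -0.377, 0.001]
contact_force: [-0.6, 0.7, 6.6]
opening: 27.5
```

```bash
python3 go.py 445.8 -281.6 100 -100 ; python3 snap.py scene:s2
```

```text
t 2.2 tcp [ 446.3 -282.5    5.5] jaw -134.3 tilt [ 0.0012 -0.0011 -1.    ] open 27.5 F [-0.6  0.7  6.6] q [-0.79  0.63  1.65  0.    0.85  1.56]
-> [-0.0011, -0.0004, -0.1259] turn -0.762 dist 94.0
```

View pics/s2.png

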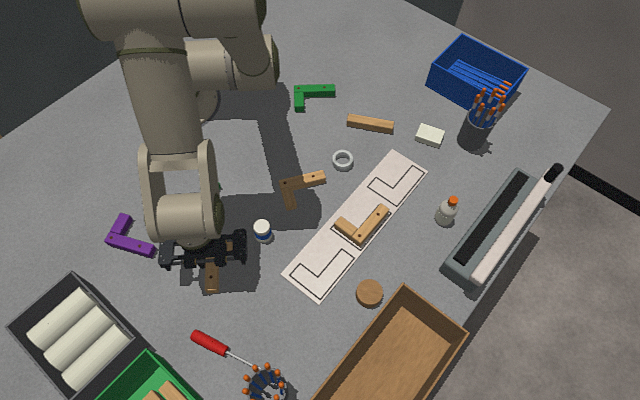

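>>> step_arm(targets=[0,0,-0.06,0,-1,0,0,-0.14,0,-1,0,0,-0.14,-1,-1,0,0,-0.14,-1,-1,0,0,-0.14,-1,-1,0,0,-0.14,-1,-1,0,0,-0.14,-1,-1,0,0,-0.14,-1,-1])

```text
t: 3.05
tcp_pos: [446.1, -282.2, 110.9]
eef_rot: [0.001, 1.0, 0.009, 0.001]
contact_force: [-0.7, -0.2, -0.5]
opening: 27.8
```

```bash
python3 go.py 600 -180 110 -44
```

```text
t 3.05 tcp [ 446.1 -282.2  110.9] jaw -89.0 tilt [ 0.0013 -0.0012 -1.    ] open 27.8 F [-0.7 -0.2 -0.5] q [-0.79  0.47  1.55  0.    1.11  0.77]
-> [0.2075, -0.1327, 0.0014] turn -1.0 dist 185.0
```

>>> step_arm(targets=[0.207,-0.133,0,-1,-1,0.207,-0.133,0,-1,-1,0.207,-0.133,0,-1,-1,0.207,-0.133,0,-1,-1,0.207,-0.133,0,-1,-1,0.207,-0.133,0,-1,-1])

```text
t: 3.65
tcp_pos: [600.3, -178.7, 111.1]
eef_rot: [0.001, 0.919, 0.394, 0.0]
contact_force: [-0.0, -0.3, -0.9]
opening: 27.5
```

```bash
python3 go.py 673.6 -125.3 60 1.4
```

```text
t 3.65 tcp [ 600.3 -178.7  111.1] jaw -43.6 tilt [ 0.0014 -0.0013 -1.    ] open 27.5 F [-0.  -0.3 -0.9] q [-0.48  0.62  1.26 -0.    1.26  0.28]
-> [0.1189, 0.0216, 0.0682] turn -1.0 dist 104.0
```

>>> step_arm(targets=[0.119,0.0215,0.05,-1,-1,0.119,0.0215,0.05,-1,-1,0.119,0.0215,0.05,-1,-1,0.119,0.0215,0.05,-1,-1,0.119,0.0215,0.05,-1,-1,0.119,0.0215,0.05,-1,-1,0.119,0.0215,0.05,-1,-1])

```text
t: 4.35
tcp_pos: [673.5, -125.1, 73.9]
eef_rot: [0.001, 0.698, 0.716, -0.0]
contact_force: [0.6, 1.0, -0.7]
opening: 27.8
```

```bash
python3 go.py 673.6 -125.3 30 1.4; python3 snap.py scene:s3 side:d3 wrist:w3
python3 - <<'E'
import cv2
a=cv2.imread("pics/s3.png")[200:330,240:400];b=cv2.imread("pics/d3.png")[160:260,230:400]
cv2.imwrite("pics/s3c.png",cv2.resize(a,None,fx=4,fy=4,interpolation=2));cv2.imwrite("pics/d3c.png",cv2.resize(b,None,fx=4,fy=4,interpolation=2))
E
```

```text
t 4.35 tcp [ 673.5 -125.1   73.9] jaw 1.4 tilt [ 0.0014 -0.0013 -1.    ] open 27.8 F [ 0.6  1.  -0.7] q [-0.36  0.75  1.11 -0.    1.28 -0.38]
-> [-0.0002, 0.0001, 0.0585] turn 0.0 dist 44.0
```

View pics/s3c.png

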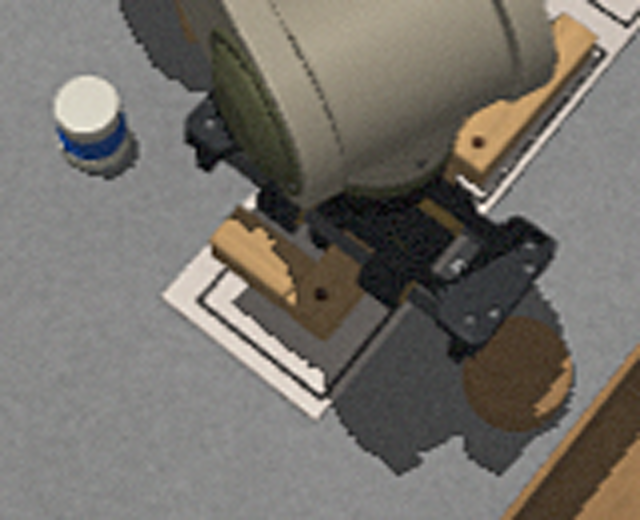

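View pics/w3.png

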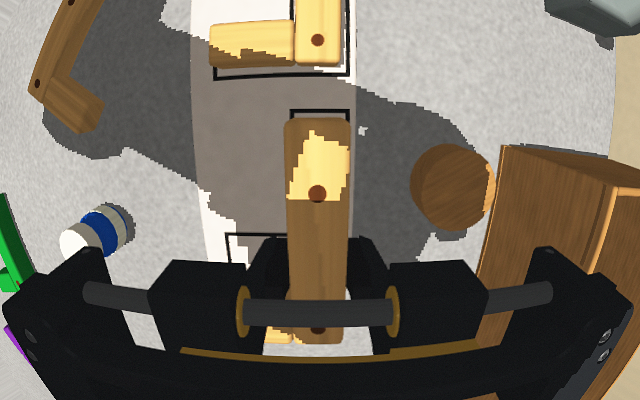

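```bash
python3 - <<'E'
from h import *
c=dict(np.load("w3.npz"))
print("end top",plane(c,[(286,119),(349,119)],94.4,fray).mean(0))
print("outline end inner",plane(c,[(292,118),(346,118)],6,fray).round(1))
c=dict(np.load("scene0.npz")); c=dict(np.load("s3.npz"))
px=lambda x,y:(x/4+240-.4,y/4+200-.4)
print("outer heel corner top?, toe corner, heel dot(0,0)",plane(c,[px(327,337),px(213,243),px(321,294)],94.4).round(1))
E
python3 go.py 673.6 -125.3 12.5 1.4
```

```text
end top [670.76135541 -56.51379422  94.4       ]
outline end inner [[653.4 -62.    6. ]
 [690.5 -61.1   6. ]]
outer heel corner top?, toe corner, heel dot(0,0) [[ 691.3 -175.1   94.4]
 [ 610.4 -174.7   94.4]
 [ 673.6 -159.    94.4]]
t 4.5 tcp [ 673.5 -125.2   73.8] jaw 1.3 tilt [ 0.0014 -0.0013 -1.    ] open 28.0 F [-0.   0.2 -1. ] q [-0.36  0.75  1.11 -0.    1.28 -0.38]
-> [-0.0, 0.0, 0.0817] turn -0.002 dist 61.0
```

>>> step_arm(targets=[0,0,0.05,0,-1,0,0,0.07,0,-1,0,0,0.077,0,-1,0,0,0.08,0,-1,0,0,0.082,0,-1,0,0,0.083,0,-1,0,0,0.083,0,-1])

```text
t: 5.2
tcp_pos: [673.9, -125.4, 12.2]
eef_rot: [0.001, 0.699, 0.715, 0.0]
contact_force: [-0.8, 0.1, -0.9]
opening: 27.4
```

```bash
python3 go.py 673.6 -125.3 80 1.4
```

```text
t 5.2 tcp [ 673.9 -125.4   12.2] jaw 1.3 tilt [ 0.0024 -0.0017 -1.    ] open 27.4 F [-0.8  0.1 -0.9] q [-0.36  0.82  1.16 -0.    1.16 -0.38]
-> [-0.0001, -0.0002, -0.0904] turn -0.002 dist 68.0
```

>>> step_arm(targets=[0,0,0.0012,0,-1,0,0,0.0018,0,-1,0,0,0.0018,0,-1])

```text
t: 5.5
tcp_pos: [674.1, -125.5, 11.7]
eef_rot: [0.002, 0.699, 0.715, 0.0]
contact_force: [-0.8, -0.6, 4.0]
opening: 27.8
```

Contact at 4 N. I'll open part way, raise and look.

>>> step_arm(targets=[0,0,0,0,-0.25,0,0,0,0,-0.1,0,0,0,0,0,0,0,-0.06,0,0,0,0,-0.12,0,0,0,0,-0.18,0,0,0,0,-0.18,0,0])

```text
t: 6.2
tcp_pos: [675.9, -125.9, 153.7]
eef_rot: [0.007, 0.699, 0.715, 0.003]
contact_force: [0.3, -0.6, -0.1]
opening: 44.0
```

```bash
python3 go.py 480 -80 150 -43 480 -80 150 2; python3 snap.py scene:s4 wrist:w4
```

```text
t 6.2 tcp [ 675.9 -125.9  153.7] jaw 1.3 tilt [ 0.0146 -0.0063 -0.9999] open 44.0 F [ 0.3 -0.6 -0.1] q [-0.36  0.68  1.01 -0.    1.44 -0.38]
-> [0.0672, -0.2598, 0.0007] turn 0.985 dist 201.0
-> [0.0672, -0.2598, 0.0007] turn -0.015 dist 201.0
```

View pics/w4.png

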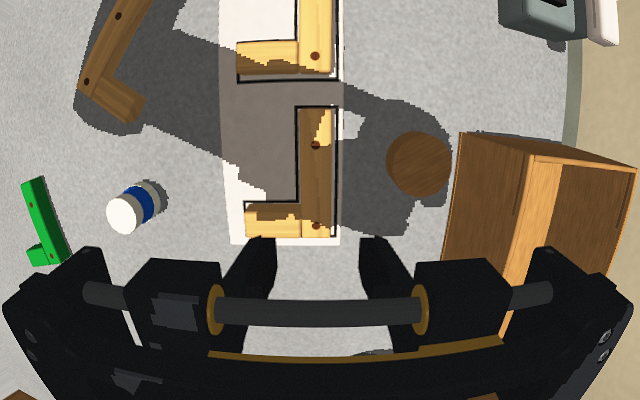

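```bash
python3 go.py 492 -52.5 100 46
python3 - <<'E'
from feet import *
c=dict(np.load("s4.npz"))
o=feet(c,[(285,240,360,304)],160,z=32,name="pics/g%d.png"); P=o[0]; print(P.round().tolist())
if len(P)==6: print(foot(P))
E
```

```text
t 6.3 tcp [ 673.8 -125.2  147.2] jaw 1.3 tilt [ 0.0047 -0.0026 -1.    ] open 43.8 F [ 0.8 -1.3 -0.8] q [-0.36  0.69  1.02 -0.    1.43 -0.38]
-> [0.1026, -0.2403, 0.0615] turn -0.993 dist 201.0
[[607.0, -151.0], [610.0, -174.0], [687.0, -170.0], [652.0, -149.0], [633.0, -157.0]]
```

View pics/g0.png

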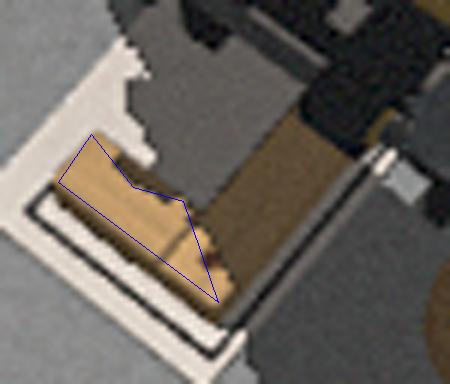

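Foot 2 appears inside the outline, though partly hidden; I'll check it again later. Next the mirrored foot.

>>> step_arm(targets=[0.1026,-0.24,0.06,-1,0.15,0.1026,-0.24,0.06,-1,0.15,0.1026,-0.24,0.06,-1,0.15,0.1026,-0.24,0.06,-1,0.15,0.1026,-0.24,0.06,-1,0.15,0.1026,-0.24,0.06,-1,0.15,0.1026,-0.24,0.06,-1,0.15])

```text
t: 7.0
tcp_pos: [491.3, -52.2, 99.9]
eef_rot: [0.001, 0.372, 0.928, -0.0]
contact_force: [0.1, -0.2, 0.1]
opening: 50.7
```

```bash
python3 go.py 492 -52.5 60 54.6 492 -52.5 15 54.6;python3 snap.py scene:s5 wrist:w5
```

```text
t 7.0 tcp [491.3 -52.2  99.9] jaw 46.3 tilt [ 0.0018 -0.0016 -1.    ] open 50.7 F [ 0.1 -0.2  0.1] q [-0.35  0.44  1.66 -0.    1.04 -1.15]
-> [-0.0008, 0.0003, 0.0532] turn -0.184 dist 40.0
-> [-0.0007, 0.0003, 0.1132] turn -0.184 dist 85.0
```

View pics/w5.png

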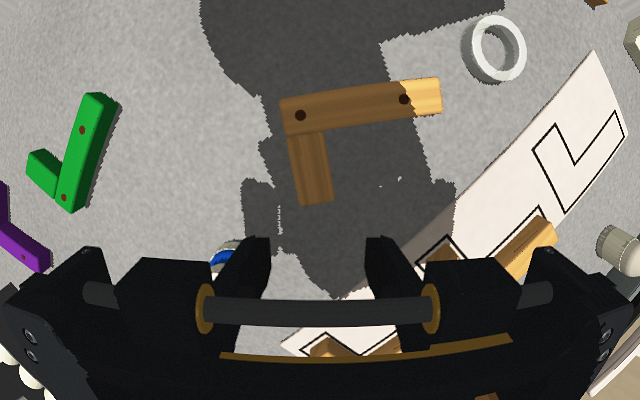

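View pics/s5.png

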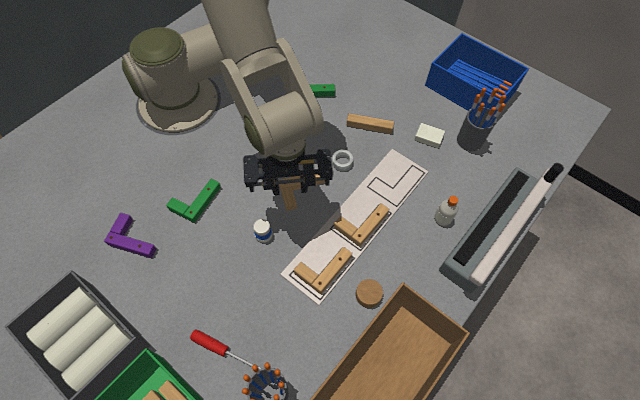

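```bash
python3 - <<'E'
from feet import *
c=dict(np.load("s5.npz"))
P=feet(c,[(285,240,360,304)],160,z=32,name="pics/g%d.png")[0]
if len(P)==6: print([x.round(1) if hasattr(x,'round') else x for x in foot(P)])
c=dict(np.load("w5.npz"))
X=plane(c,[(279,103),(441,79),(443,112),(300,205),(335,200),(288,137)],26,fray)[:,:2]; print(X.round(1).tolist())
print("toe mid", (X[3]+X[4])/2, "pred",434+68*.815,-11.4-68*.579)
E
python3 go.py 492 -52.5 60 54.6
```

```text
sides [51, 25, 77, 114, 23, 85]
t 7.1 tcp [491.9 -52.4 100.2] jaw 46.2 tilt [ 0.0029 -0.0019 -1.    ] open 51.1 F [-0.9 -0.  -1. ] q [-0.35  0.44  1.66 -0.    1.04 -1.15]
-> [0.0, -0.0, 0.0536] turn -0.186 dist 40.0Traceback (most recent call last):
  File "<stdin>", line 4, in <module>
numpy._core._exceptions._UFuncOutputCastingError: Cannot cast ufunc 'multiply' output from dtype('float64') to dtype('bool') with casting rule 'same_kind'
```

Run:
```python
from feet import *
c=dict(np.load("s5.npz"))
P=feet(c,[(285,240,360,304)],160,z=32,name="pics/g%d.png")[0]
print(foot(P))
c=dict(np.load("w5.npz"))
X=plane(c,[(279,103),(441,79),(443,112),(300,205),(335,200),(288,137)],26,fray)[:,:2]; print(X.round(1).tolist())
print("toe mid", (X[3]+X[4])/2, "pred",434+68*.815,-11.4-68*.579)
```

```text
sides [51, 25, 77, 114, 23, 85]
(array([ 674.10745101, -156.25517891]), array([669.88192634, -56.76494433]), array([ 610.11672852, -161.1670214 ]), np.True_)
[[416.5, -21.4], [482.4, 78.4], [502.0, 63.2], [481.0, -63.9], [496.4, -42.1], [438.4, -34.0]]
toe mid [488.72109189 -52.99233095] pred 489.42 -50.772
```

>>> step_arm(targets=[0,0,0.06,-0.186,0.15,0,0,0.1,-0.186,0.15,0,0,0.114,-0.186,0,0,0,0.114,-0.186,-0.3,0,0,0.114,-0.186,-1,0,0,0.114,-0.186,-1,0,0,0.114,-0.186,-1])

```text
t: 7.8
tcp_pos: [492.7, -52.8, 15.8]
eef_rot: [0.003, 0.304, 0.953, -0.001]
contact_force: [-0.3, 0.3, 0.6]
opening: 27.0
```

```bash
python3 go.py 492 -52.5 30 54.6;python3 snap.py side:d6
```

```text
t 7.8 tcp [492.7 -52.8  15.8] jaw 54.6 tilt [ 0.005  -0.0027 -1.    ] open 27.0 F [-0.3  0.3  0.6] q [-0.35  0.58  1.74 -0.    0.82 -1.3 ]
-> [0.0009, -0.0002, -0.019] turn 0.0 dist 14.0
```

>>> step_arm(targets=[0,0,-0.01,0,-1,0,0,-0.02,0,-1,0,0,-0.02,0,-1,0,0,-0.02,0,-1])

```text
t: 8.25
tcp_pos: [492.7, -52.8, 31.0]
eef_rot: [0.003, 0.304, 0.953, -0.001]
contact_force: [0.0, 0.5, -0.7]
opening: 27.1
```

```bash
python3 go.py;python3 snap.py side:d7 wrist:w7
python3 - <<'E'
import cv2
b=cv2.imread("pics/d7.png")[180:280,290:430]
cv2.imwrite("pics/d7c.png",cv2.resize(b,None,fx=5,fy=5,interpolation=2))
E
```

```text
t 8.25 tcp [492.7 -52.8  31. ] jaw 54.6 tilt [ 0.0055 -0.0029 -1.    ] open 27.1 F [ 0.   0.5 -0.7] q [-0.35  0.55  1.73 -0.    0.85 -1.3 ]
```

View pics/d7c.png

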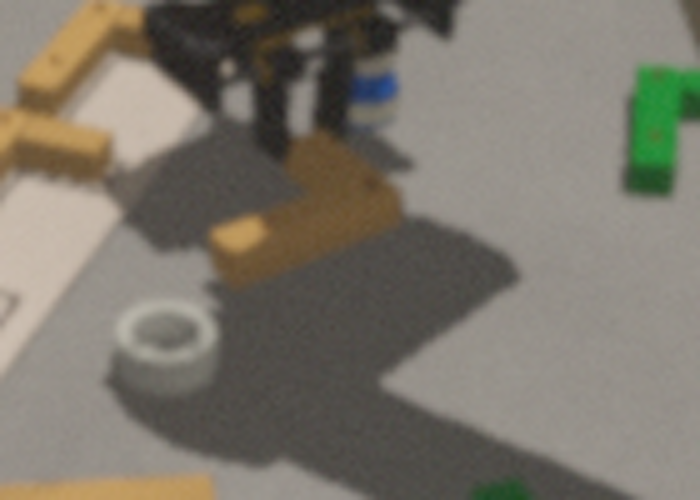

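View pics/w7.png

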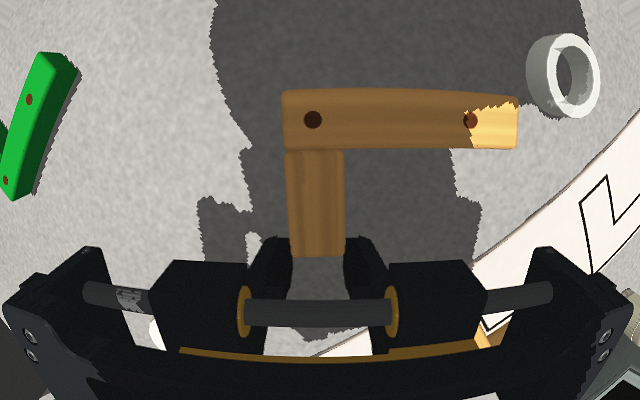

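```bash
cat >> h.py <<'E'
def tri(*rs):
    A=np.zeros((3,3));b=np.zeros(3);L=[]
    for o,d in rs:
        d=d[0]/np.linalg.norm(d[0]);M=np.eye(3)-np.outer(d,d);A+=M;b+=M@o;L.append((M,o))
    X=np.linalg.solve(A,b); return X.round(1),[np.linalg.norm(M@(X-o)).round(1) for M,o in L]
E
python3 - <<'E'
from h import *
w=dict(np.load("w7.npz"));d=dict(np.load("d7.npz"))
px=lambda x,y:((x+.5)/5+290-.5,(y+.5)/5+180-.5)
print("heel dot",tri(fray(w,(313,120)),ray(d,px(372,183))))
print("outer heel corner",tri(fray(w,(282,91)),ray(d,px(400,190))))
print("end inner",tri(fray(w,(517,148)),ray(d,px(210,235))))
E
```

```text
heel dot (array([434. , -16. ,  41.4]), [np.float64(0.8), np.float64(0.8)])
outer heel corner (array([416.6, -19.1,  39.3]), [np.float64(1.9), np.float64(1.9)])
end inner (array([503.1,  65.5,  37.7]), [np.float64(0.2), np.float64(0.2)])
```

>>> step_arm(targets=[0,0,0.009,0,-0.4,0,0,0.009,0,-0.39,0,0,0.009,0,-0.38,0,0,0.009,0,-0.38])

```text
t: 8.75
tcp_pos: [492.5, -52.7, 23.7]
eef_rot: [0.003, 0.304, 0.953, -0.001]
contact_force: [0.2, 0.6, -0.5]
opening: 27.4
```

```bash
cat > hd.py <<'E'
import sys; from h import *
from cell import capture,arm
f=sys.argv[1]
for n in ("wrist","side"):
    c=capture(n); np.savez(f"{n}_{f}.npz",**c); cv2.imwrite(f"pics/{n}_{f}.png",c["frame"][:,:,::-1])
a=cv2.imread(f"pics/wrist_{f}.png")[40:280,180:580]; b=cv2.imread(f"pics/side_{f}.png")[170:270,290:440]
b=cv2.resize(b,(600,400),interpolation=2); a=cv2.resize(a,(333,200))
cv2.imwrite(f"pics/hd_{f}.png",np.vstack([b,np.hstack([a,np.zeros((200,267,3),np.uint8)])]))
E
python3 hd.py 8; python3 go.py
```

```text
t 8.85 tcp [492.6 -52.7  23.9] jaw 54.6 tilt [ 0.0047 -0.0026 -1.    ] open 27.8 F [ 0.4  0.5 -1.5] q [-0.35  0.56  1.74 -0.    0.84 -1.3 ]
```

View pics/hd_8.png

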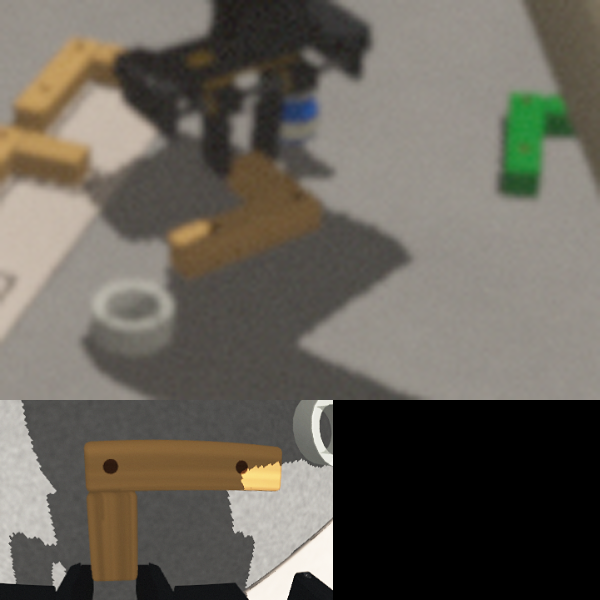

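>>> step_arm(targets=[0,0,0,0,-0.374,0,0,0,0,-0.37,0,0,0,0,-0.367,0,0,0,0,-0.367])

```text
t: 9.25
tcp_pos: [492.6, -52.8, 23.9]
eef_rot: [0.003, 0.304, 0.953, -0.001]
contact_force: [0.2, 0.1, -0.7]
opening: 27.7
```

```bash
python3 hd.py 9; python3 go.py
```

```text
t 9.35 tcp [492.6 -52.7  23.9] jaw 54.6 tilt [ 0.0047 -0.0026 -1.    ] open 27.8 F [ 0.4 -0.3 -0.1] q [-0.35  0.56  1.74 -0.    0.84 -1.3 ]
```

View pics/hd_9.png

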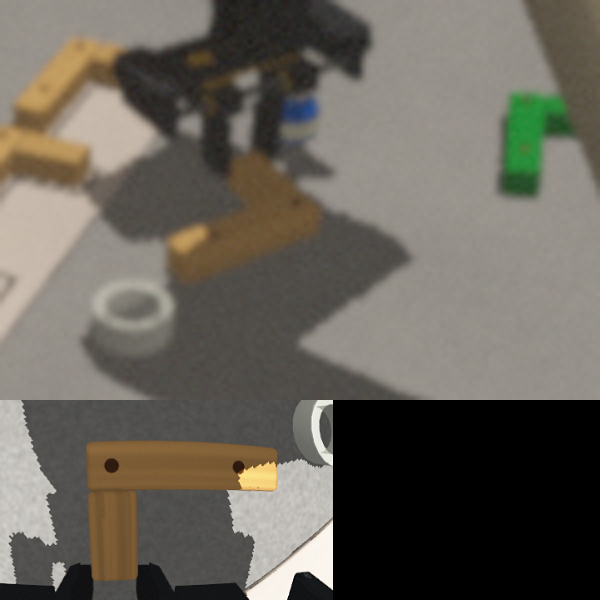

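>>> step_arm(targets=[0,0,-0.004,0,-0.366,0,0,-0.008,0,-0.366,0,0,-0.012,0,-0.366,0,0,-0.016,0,-0.366,0,0,-0.02,0,-0.366,0,0,-0.02,0,-0.366])

```text
t: 9.95
tcp_pos: [492.7, -52.8, 39.4]
eef_rot: [0.003, 0.304, 0.953, -0.001]
contact_force: [0.5, 0.0, -0.3]
opening: 28.4
```

```bash
python3 hd.py 10; python3 go.py
```

```text
t 10.05 tcp [492.6 -52.7  39. ] jaw 54.6 tilt [ 0.0051 -0.0028 -1.    ] open 28.0 F [ 0.4 -0.4  0.5] q [-0.35  0.54  1.72 -0.    0.88 -1.3 ]
```

View pics/hd_10.png

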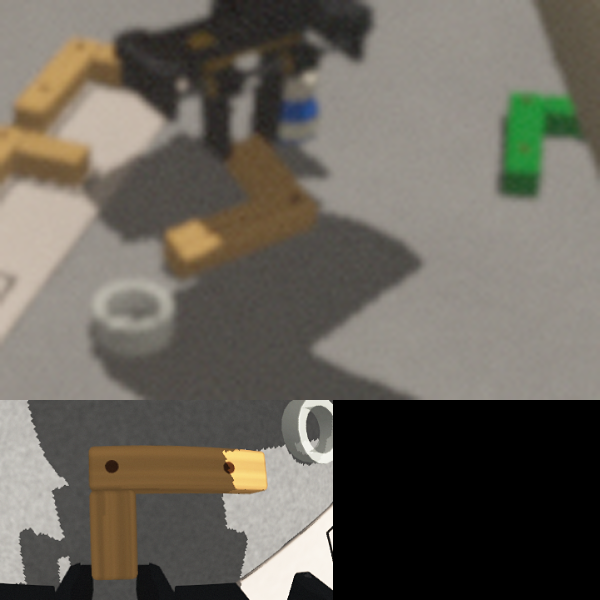

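>>> step_arm(targets=[0,0,0,0,-0.365,0,0,0,0,-0.364,0,0,0,0,-0.364,0,0,0,0,-0.364])

```text
t: 10.45
tcp_pos: [492.6, -52.8, 38.9]
eef_rot: [0.003, 0.304, 0.953, -0.001]
contact_force: [-1.1, -0.3, 0.2]
opening: 28.2
```

```bash
python3 hd.py 11; python3 go.py
python3 - <<'E'
from h import *
w=dict(np.load("wrist_10.npz"));d=dict(np.load("side_10.npz"))
print(tri(fray(w,(314.5,119)),ray(d,(363.8,219.5))))
E
```

```text
t 10.55 tcp [492.6 -52.8  39. ] jaw 54.6 tilt [ 0.005  -0.0028 -1.    ] open 28.4 F [ 0.2 -0.8 -0.3] q [-0.35  0.54  1.72 -0.    0.88 -1.3 ]
(array([434.8, -16.3,  29.6]), [np.float64(0.3), np.float64(0.3)])
```

View pics/hd_11.png

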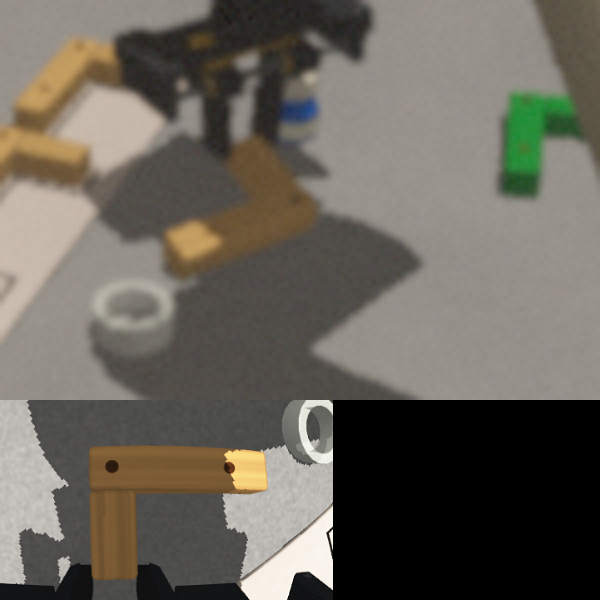

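>>> step_arm(targets=[0.004,0,-0.006,0,-0.364,0.008,0,-0.011,0,-0.364,0.015,0,-0.018,0,-0.364,0.021,0,-0.025,0,-0.364,0.029,0,-0.03,0,-0.364,0.037,0,-0.0357,0,-0.364,0.037,0,-0.0357,0,-0.364])

```text
t: 11.25
tcp_pos: [469.3, -36.2, 66.1]
eef_rot: [0.003, 0.304, 0.953, -0.001]
contact_force: [0.2, -1.2, 0.4]
opening: 28.1
```

```bash
python3 hd.py 12; python3 go.py
```

```text
t 11.35 tcp [469.8 -36.5  65.7] jaw 54.6 tilt [ 0.0052 -0.0028 -1.    ] open 28.2 F [ 0.8  0.1 -1.3] q [-0.33  0.46  1.76 -0.    0.91 -1.28]
```

View pics/hd_12.png

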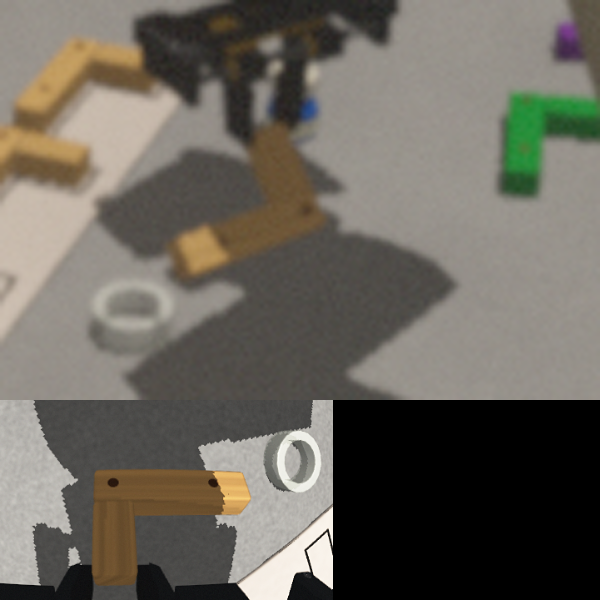

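>>> step_arm(targets=[0.007,0,-0.005,0,-0.364,0.014,0,-0.009,0,-0.364,0.022,0,-0.012,0,-0.364,0.03,0,-0.015,0,-0.364,0.038,0,-0.016,0,-0.364,0.046,0,-0.017,0,-0.364,0.055,0,-0.018,0,-0.364,0.055,0,-0.018,0,-0.364])

```text
t: 12.15
tcp_pos: [435.3, -12.1, 79.0]
eef_rot: [0.003, 0.304, 0.953, -0.001]
contact_force: [0.5, -0.5, 0.6]
opening: 28.3
```

```bash
python3 hd.py 13; python3 go.py
```

```text
t 12.25 tcp [436.1 -12.5  78.9] jaw 54.6 tilt [ 0.0053 -0.0028 -1.    ] open 27.7 F [-0.6 -0.2 -0.9] q [-0.3   0.39  1.84 -0.    0.9  -1.25]
```

View pics/hd_13.png

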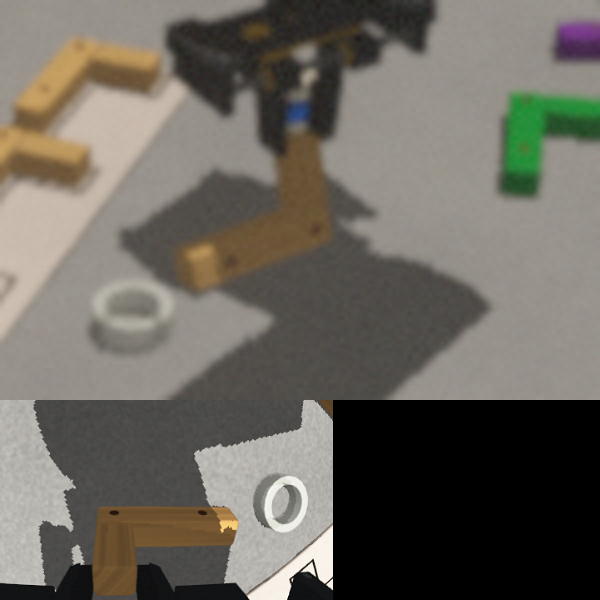

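>>> step_arm(targets=[0.006,0,0.001,0,-0.364,0.012,0,0.002,0,-0.364,0.018,0,0.003,0,-0.364,0.022,0,0.0045,0,-0.364,0.022,0,0.0045,0,-0.364])

```text
t: 12.75
tcp_pos: [422.2, -2.7, 75.3]
eef_rot: [0.003, 0.304, 0.953, -0.001]
contact_force: [-0.1, -0.7, 0.6]
opening: 28.0
```

```bash
python3 hd.py 14; python3 go.py; python3 snap.py scene:s14
python3 - <<'E'
import cv2
b=cv2.imread("pics/s14.png")[140:240,220:360]
cv2.imwrite("pics/s14c.png",cv2.resize(b,None,fx=5,fy=5,interpolation=2))
E
```

```text
t 12.85 tcp [422.7  -3.   75.4] jaw 54.6 tilt [ 0.0053 -0.0028 -1.    ] open 28.3 F [-0.5 -0.2  0.4] q [-0.29  0.38  1.88 -0.    0.87 -1.24]
```

View pics/hd_14.png

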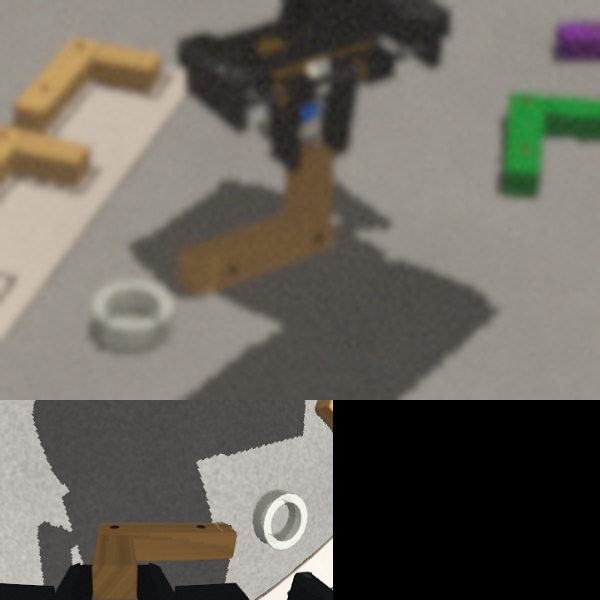

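View pics/s14c.png

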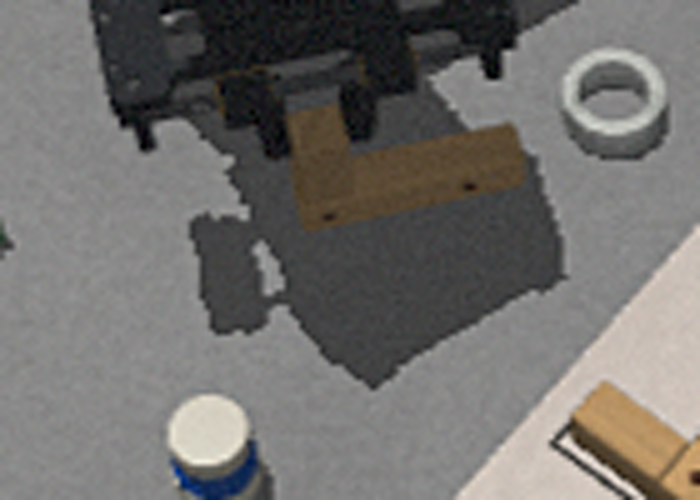

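>>> step_arm(targets=[0.006,0,0.001,0,-0.364,0.012,0,0.0015,0,-0.364,0.018,0,0.0025,0,-0.364,0.024,0,0.0035,0,-0.364,0.024,0,0.0035,0,-0.364])

```text
t: 13.4
tcp_pos: [407.5, 7.8, 72.7]
eef_rot: [0.003, 0.304, 0.953, -0.001]
contact_force: [0.4, 0.3, -0.7]
opening: 27.8
```

```bash
python3 hd.py 15; python3 go.py
```

```text
t 13.5 tcp [408.1   7.4  72.7] jaw 54.6 tilt [ 0.0054 -0.0029 -1.    ] open 28.3 F [ 0.5 -0.8  1.1] q [-0.27  0.37  1.92 -0.    0.85 -1.23]
```

View pics/hd_15.png

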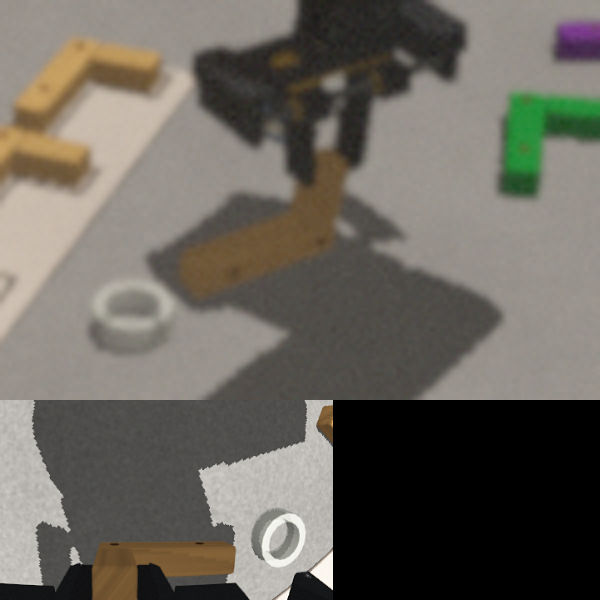

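>>> step_arm(targets=[0.007,0,0.002,0,-0.364,0.014,0,0.0045,0,-0.364,0.021,0,0.0075,0,-0.364,0.027,0,0.0105,0,-0.364,0.033,0,0.014,0,-0.364,0.038,0,0.0175,0,-0.364,0.045,0,0.0235,0,-0.364,0.052,0,0.03,0,-0.364,0.058,0,0.037,0,-0.364,0.0635,0,0.044,0,-0.364,0.0635,0,0.044,0,-0.364])

```text
t: 14.6
tcp_pos: [368.7, 35.3, 38.8]
eef_rot: [0.002, 0.304, 0.953, -0.001]
contact_force: [-0.5, -0.3, -0.0]
opening: 28.2
```

```bash
python3 hd.py 16; python3 go.py
```

```text
t 14.7 tcp [369.4  34.9  39.4] jaw 54.6 tilt [ 0.005  -0.0028 -1.    ] open 28.0 F [ 0.4 -0.2  0.1] q [-0.23  0.4   2.06 -0.    0.68 -1.18]
```

View pics/hd_16.png

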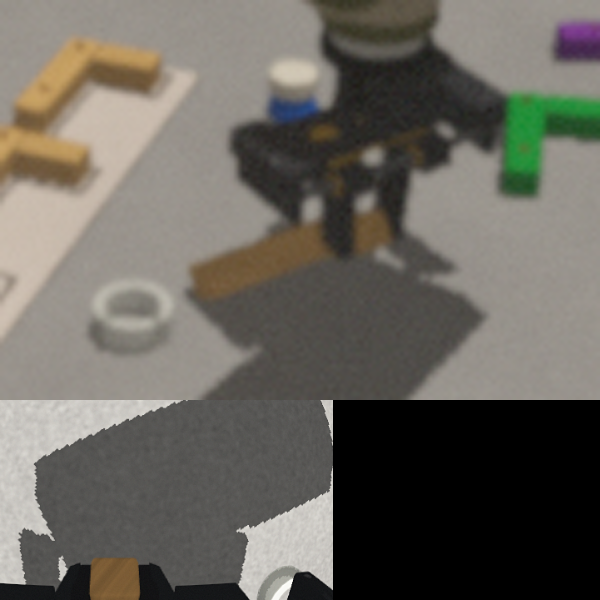

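>>> step_arm(targets=[0.005,0,0.008,0,-0.364,0.009,0,0.016,0,-0.364,0.0123,0,0.0247,0,-0.364,0.014,0,0.032,0,-0.364,0.016,0,0.039,0,-0.364,0.017,0,0.044,0,-0.364,0.0175,0,0.047,0,-0.364,0.0178,0,0.049,0,-0.364,0.0178,0,0.049,0,-0.364])

```text
t: 15.6
tcp_pos: [358.7, 42.5, 2.4]
eef_rot: [0.003, 0.304, 0.953, -0.001]
contact_force: [0.3, 0.3, -0.1]
opening: 28.0
```

```bash
python3 hd.py 17; python3 go.py; python3 snap.py scene:s17;python3 - <<'E'
import cv2
b=cv2.imread("pics/s17.png")[90:240,220:360]
cv2.imwrite("pics/s17c.png",cv2.resize(b,None,fx=4,fy=4,interpolation=2))
E
```

```text
t 15.7 tcp [358.7  42.5   2.6] jaw 54.6 tilt [ 0.005  -0.0029 -1.    ] open 27.7 F [ 0.9 -0.4 -0.5] q [-0.21  0.48  2.12 -0.    0.54 -1.16]
```

View pics/hd_17.png

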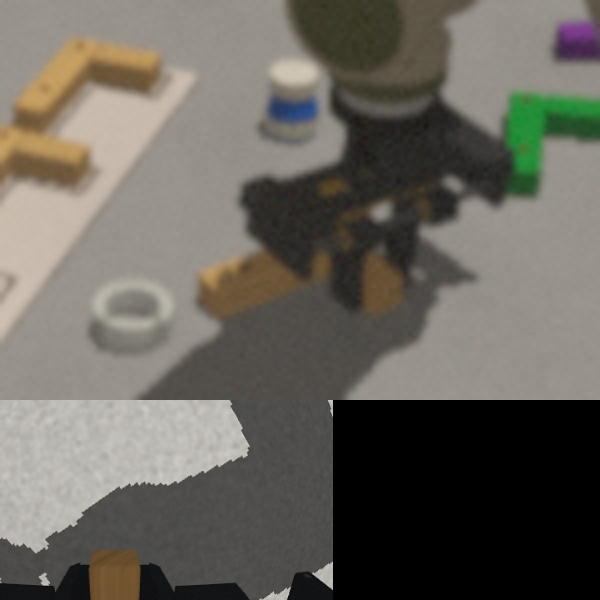

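View pics/s17c.png

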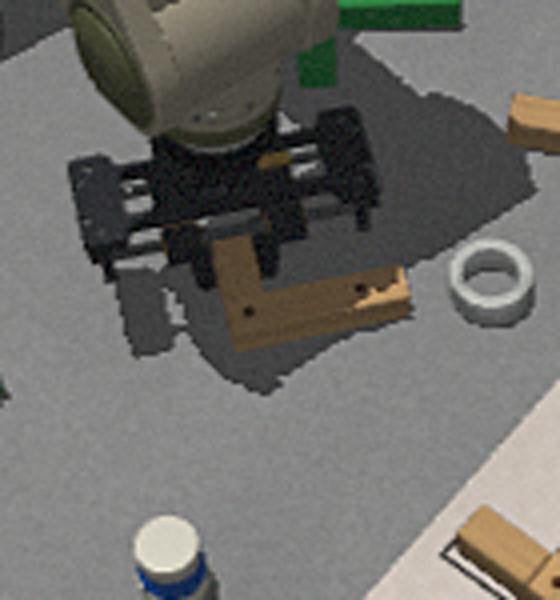

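>>> step_arm(targets=[0,0,0.001,0,-0.364,0,0,0.002,0,-0.364,0,0,0.002,0,-0.35,0,0,0.001,0,-0.3,0,0,0,0,-0.1,0,0,0,0,0.1,0,0,-0.06,0,0.1,0,0,-0.12,0,0.1,0,0,-0.16,0,0.1,0,0,-0.16,0,0.1])

```text
t: 16.75
tcp_pos: [359.5, 42.7, 125.5]
eef_rot: [0.007, 0.304, 0.953, -0.0]
contact_force: [0.1, -0.1, -0.3]
opening: 48.5
```

```bash
python3 go.py; python3 snap.py scene:s18 wrist:w18
```

```text
t 16.75 tcp [359.5  42.7 125.5] jaw 54.7 tilt [ 0.0124 -0.0044 -0.9999] open 48.5 F [ 0.1 -0.1 -0.3] q [-0.21  0.2   1.96 -0.    0.97 -1.16]
```

View pics/s18.png

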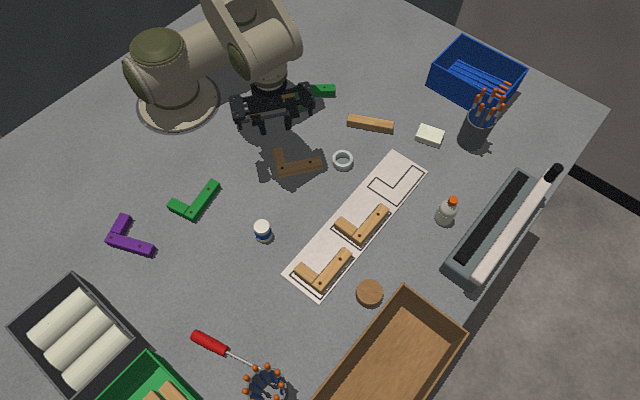

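View pics/w18.png

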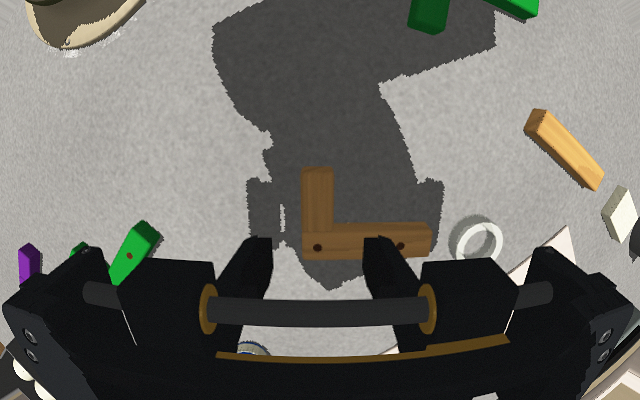

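Run:
```python
import cv2
b=cv2.imread("pics/s18.png")[140:190,262:337]
b=cv2.resize(b,None,fx=10,fy=10,interpolation=2); b=cv2.convertScaleAbs(b,alpha=1.7)
cv2.imwrite("pics/s18c.png",b)
```

```text
(no output)
```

View pics/s18c.png

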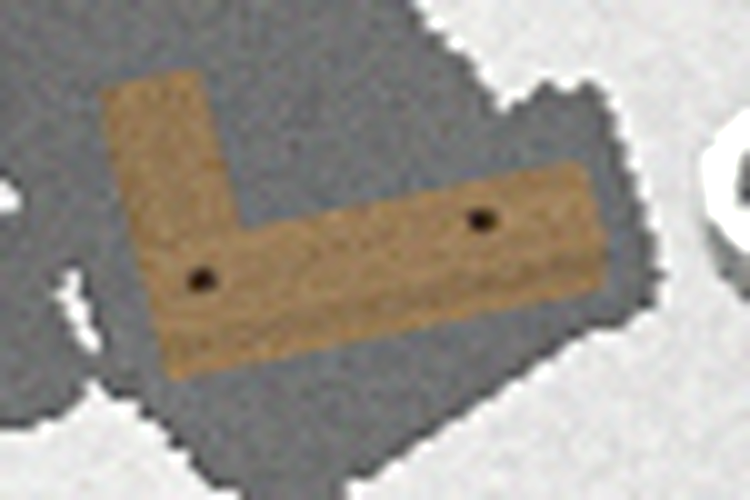

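Run:
```python
from h import *
c=dict(np.load("s18.npz"));q=np.array([(102,95),(200,70),(236,228),(588,163),(603,255),(160,345),(202,278),(482,218)],float)
X=plane(c,(q+.5)/10-.5+[262,140],26)[:,:2];print("scene",X.round(1).tolist())
w=dict(np.load("w18.npz"))
p=[(302,168),(331,167),(333,224),(430,223),(430,257),(303,259),(317,247),(400,246)]
Y=plane(w,p,26,fray)[:,:2];print("wrist",Y.round(1).tolist())
for Z in (X,Y):
    u=Z[3]-Z[2];v=(Z[0]+Z[1])/2; a=np.degrees(np.arctan2(u[1],u[0])); print("long dir",a.round(1), "dots dir",np.degrees(np.arctan2(*(Z[7]-Z[6])[::-1])).round(1), "short inner dir",np.degrees(np.arctan2(*(Z[1]-Z[2])[::-1])).round(1))
```

```text
scene [[336.9, 42.6], [351.3, 65.6], [392.8, 34.3], [449.8, 110.0], [471.5, 90.3], [402.2, -5.3], [396.5, 16.9], [439.8, 78.6]]
wrist [[331.5, 43.8], [344.4, 63.3], [386.5, 36.4], [437.5, 107.7], [469.4, 91.8], [399.5, -5.1], [396.8, 12.4], [440.5, 73.6]]
long dir 53.0 dots dir 54.9 short inner dir 142.9
long dir 54.5 dots dir 54.5 short inner dir 147.4
```

```bash
python3 go.py 421.2 47.6 100 9.7
```

```text
t 16.85 tcp [358.   42.9 122.6] jaw 54.6 tilt [ 0.0061 -0.0031 -1.    ] open 48.3 F [ 0.2 -0.5  0.1] q [-0.21  0.2   1.97 -0.    0.96 -1.16]
-> [-0.0649, 0.0538, 0.0306] turn 0.999 dist 67.0
```

>>> step_arm(targets=[-0.065,0.054,0.03,1,0.15,-0.065,0.054,0.03,1,0.15,-0.065,0.054,0.03,1,0.15,-0.065,0.054,0.03,1,0.15,-0.065,0.054,0.03,1,0.15,-0.065,0.054,0.03,1,0.15])

```text
t: 17.45
tcp_pos: [420.5, 47.7, 98.7]
eef_rot: [0.002, 0.647, 0.762, -0.0]
contact_force: [0.1, -0.2, -0.1]
opening: 50.7
```

```bash
python3 go.py 421.2 47.6 60 -35.5
```

```text
t 17.45 tcp [420.5  47.7  98.7] jaw 9.4 tilt [ 0.0025 -0.0025 -1.    ] open 50.7 F [ 0.1 -0.2 -0.1] q [-0.17  0.34  1.85 -0.    0.95 -0.33]
-> [-0.0002, 0.0007, 0.0516] turn 0.997 dist 39.0
```

>>> step_arm(targets=[0,0,0.04,1,0.15,0,0,0.04,1,0.15,0,0,0.04,1,0.15,0,0,0.04,1,0.15,0,0,0.04,1,0.15,0,0,0.04,1,0.15])

```text
t: 18.05
tcp_pos: [419.7, 47.8, 67.0]
eef_rot: [0.001, 0.891, 0.455, -0.001]
contact_force: [0.4, -0.7, -0.5]
opening: 51.0
```

```bash
python3 go.py 421.2 47.6 5 -35.5; python3 snap.py wrist:w19
python3 - <<'E'
from h import *
c=dict(np.load("w19.npz"))
def fproj(X):
    p=np.atleast_2d(X)@c["R"].T+c["t"]; r=np.hypot(p[:,0],p[:,1]); th=np.arctan2(r,p[:,2]); return p[:,:2]/r[:,None]*th[:,None]*c["mtx"][0,0]+c["mtx"][:2,2]
a=np.radians(54.5);u=np.array([np.cos(a),np.sin(a)]);v=np.array([-u[1],u[0]]);h=np.array([398,15])
im=c["frame"][:,:,::-1].copy()
q=fproj([np.r_[h+s*u+t*v,26] for s,t in ((106,14),(106,-14),(-14,-14),(-14,68),(14,68),(14,14))])
cv2.polylines(im,[q.astype(int)],True,(255,0,0),1); cv2.imwrite("pics/w19p.png",im)
E
```

```text
t 18.05 tcp [419.7  47.8  67. ] jaw -35.9 tilt [-0.0012 -0.0018 -1.    ] open 51.0 F [ 0.4 -0.7 -0.5] q [-0.17  0.4   1.89 -0.    0.86  0.46]
-> [0.0012, 0.0018, 0.0827] turn -0.009 dist 62.0
```

View pics/w19p.png

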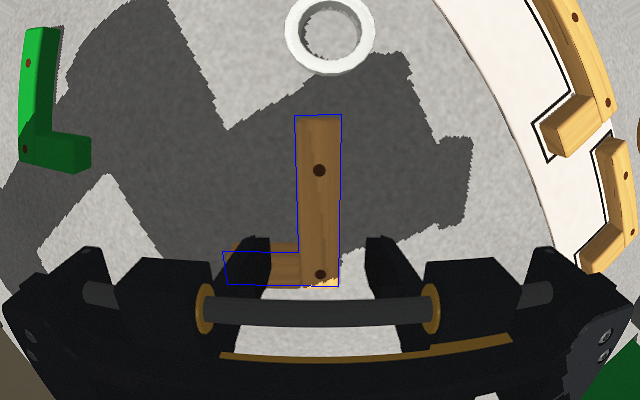

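>>> step_arm(targets=[0.001,0.0015,0.06,-0.009,0.15,0.001,0.0015,0.0825,-0.009,0.15,0.001,0.0015,0.0825,-0.009,0,0.001,0.0015,0.0825,-0.009,-0.5,0.001,0.0015,0.0825,-0.009,-1,0.001,0.0015,0.0825,-0.009,-1,0.001,0.0015,0.0825,-0.009,-1,0.001,0.0015,0.0825,-0.009,-1])

```text
t: 18.9
tcp_pos: [421.2, 47.6, 5.8]
eef_rot: [0.001, 0.889, 0.458, -0.0]
contact_force: [-1.2, 0.3, 6.5]
opening: 27.9
```

```bash
python3 go.py 421.2 47.6 100 -35.5
```

```text
t 18.9 tcp [421.2  47.6   5.8] jaw -35.5 tilt [-0.    -0.002 -1.   ] open 27.9 F [-1.2  0.3  6.5] q [-0.17  0.53  1.94 -0.    0.67  0.45]
-> [-0.0002, 0.0001, -0.1256] turn 0.001 dist 94.0
```

>>> step_arm(targets=[0,0,-0.06,0,-1,0,0,-0.126,0,-1,0,0,-0.126,0,-1,0,0,-0.126,0,-1])

```text
t: 19.3
tcp_pos: [421.3, 47.8, 100.9]
eef_rot: [0.002, 0.889, 0.458, 0.0]
contact_force: [0.4, -0.8, -1.2]
opening: 27.7
```

```bash
python3 go.py 600 150 100 1.4; python3 snap.py scene:s20
python3 - <<'E'
import cv2
b=cv2.imread("pics/s20.png")[195:305,280:400]
cv2.imwrite("pics/s20c.png",cv2.resize(b,None,fx=6,fy=5.4,interpolation=2))
E
```

```text
t 19.3 tcp [421.3  47.8 100.9] jaw -35.5 tilt [ 0.0022 -0.0024 -1.    ] open 27.7 F [ 0.4 -0.8 -1.2] q [-0.17  0.34  1.84 -0.    0.96  0.45]
-> [0.2492, 0.115, 0.0014] turn -0.819 dist 206.0
```

View pics/s20c.png

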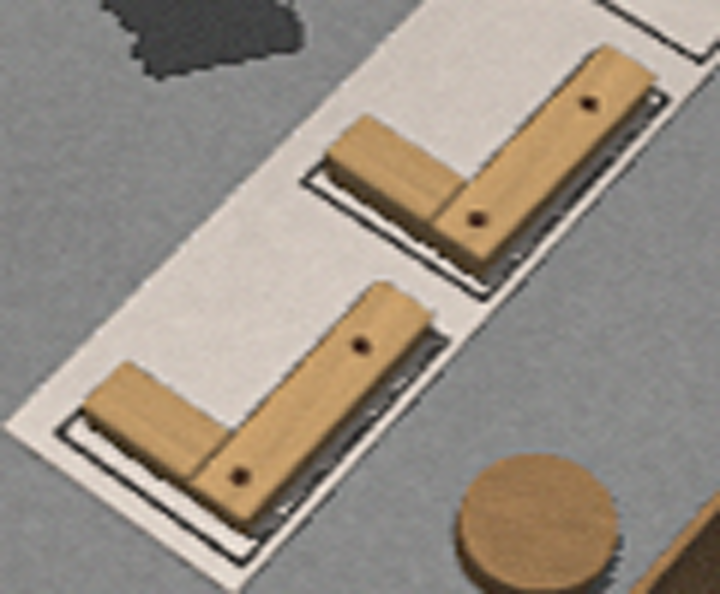

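Run:
```python
from h import *
c=dict(np.load("s20.npz"))
f=lambda p,z: plane(c,(p[0]/6+280,p[1]/5.4+195),z)[0,:2]
for n,hd,ed,co in (("c",(477,219),(589,104),(487,297)),("2",(240,476),(361,346),(243,563))):
    print(n,"dot-corner",(f(hd,32)-f(co,6)).round(1),"enddot-corner",(f(ed,32)-f(co,6)).round(1))
```

```text
c dot-corner [-21.   16.7] enddot-corner [-21.1  91.6]
2 dot-corner [-20.1  21.7] enddot-corner [-21.8  96.4]
```

>>> step_arm(targets=[0.249,0.115,0,-0.819,-1,0.249,0.115,0,-0.819,-1,0.249,0.115,0,-0.819,-1,0.249,0.115,0,-0.819,-1,0.249,0.115,0,-0.819,-1,0.249,0.115,0,-0.819,-1])

```text
t: 19.95
tcp_pos: [599.2, 150.5, 96.7]
eef_rot: [-0.001, 0.698, 0.716, -0.002]
contact_force: [0.0, 0.2, -1.1]
opening: 27.7
```

```bash
python3 go.py 666.3 187.8 50 1.4
```

```text
t 19.95 tcp [599.2 150.5  96.7] jaw 1.5 tilt [-0.0046 -0.0022 -1.    ] open 27.7 F [ 0.   0.2 -1.1] q [ 0.06  0.63  1.3  -0.    1.22  0.03]
-> [0.0476, 0.091, 0.0618] turn 0.001 dist 90.0
```

Run:
```python
from h import *
c=dict(np.load("scene0.npz")); d=dict(np.load("side0.npz"))
i=d["frame"][190:245,200:245,::-1]; j=c["frame"][190:235,425:470,::-1]
cv2.imwrite("pics/gl.png",np.hstack([cv2.resize(i,(360,440),interpolation=2),cv2.resize(j,(440,440),interpolation=2)]))
```

```text
(no output)
```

View pics/gl.png

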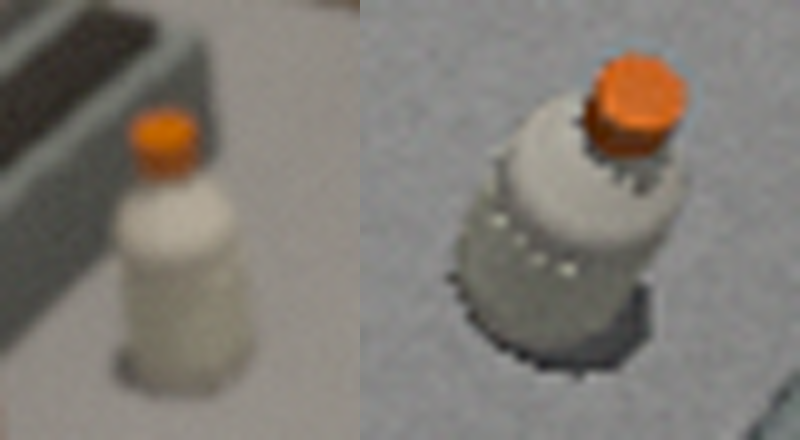

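Run:
```python
from h import *
c=dict(np.load("scene0.npz")); d=dict(np.load("side0.npz"))
p=(425+(640-360)/9.78,190+85/9.78); q=(200+165/8,190+120/8)
print(plane(c,p,100),plane(d,q,100),tri(ray(c,p),ray(d,q)))
```

```text
[[794.2264772  178.71039385 100.        ]] [[796.0676613  170.60793576 100.        ]] (array([793.6, 175.6, 103.6]), [np.float64(1.1), np.float64(1.1)])
```

>>> step_arm(targets=[0.0476,0.091,0.04,0,-1,0.0476,0.091,0.06,0,-1,0.0476,0.091,0.06,0,-1,0.0476,0.091,0.06,0,-1,0.0476,0.091,0.06,0,-1])

```text
t: 20.45
tcp_pos: [665.6, 187.1, 52.0]
eef_rot: [-0.001, 0.699, 0.716, -0.002]
contact_force: [-0.2, 0.4, -0.2]
opening: 27.9
```

```bash
python3 go.py 666.3 187.8 13 1.4; python3 snap.py scene:s21 wrist:w21;python3 - <<'E'
import cv2
b=cv2.imread("pics/s21.png")[140:220,350:450]
cv2.imwrite("pics/s21c.png",cv2.resize(b,None,fx=6,fy=6,interpolation=2))
E
```

```text
t 20.45 tcp [665.6 187.1  52. ] jaw 1.4 tilt [-0.0046 -0.0023 -1.    ] open 27.9 F [-0.2  0.4 -0.2] q [ 0.1   0.79  1.1  -0.    1.26  0.08]
-> [0.001, 0.0012, 0.052] turn -0.0 dist 39.0
```

View pics/s21c.png

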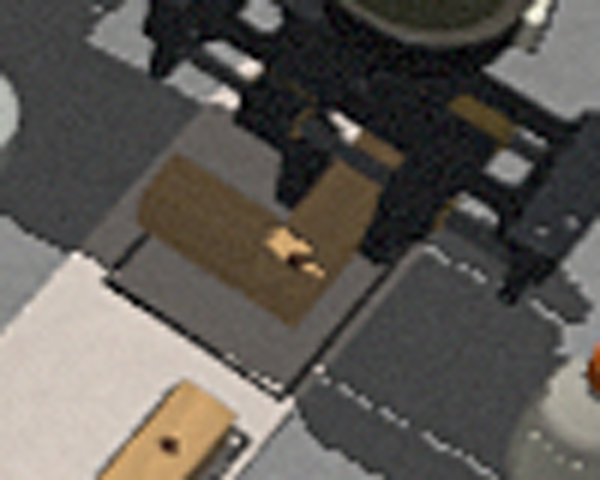

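View pics/w21.png

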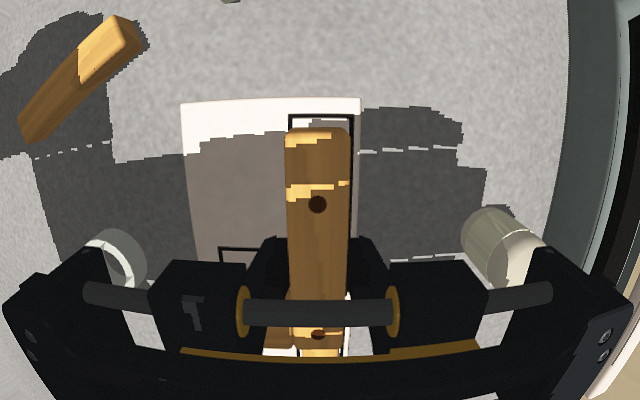

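Run:
```python
from h import *
c=dict(np.load("s21.npz"))
f=lambda p,z: plane(c,((p[0]+.5)/6+350-.5,(p[1]+.5)/6+140-.5),z)[0,:2]
co=f((283,397),6)
print("dot",f((293,258),72.2),"corner",co,"diff",(f((293,258),72.2)-co).round(1),"heel bottom corner diff", (f((293,325),46.2)-co).round(1))
w=dict(np.load("w21.npz"))
print("end top",plane(w,[(286,133),(350,131)],72.2,fray).mean(0).round(1),"outline end inner",plane(w,[(294,118),(350,118)],6,fray).round(1).tolist())
```

```text
dot [665.39201257 148.32255119] corner [687.26084706 129.49785408] diff [-21.9  18.8] heel bottom corner diff [-9.   8.2]
end top [663.4 250.4  72.2] outline end inner [[648.4, 251.6, 6.0], [683.0, 252.6, 6.0]]
```

```bash
python3 go.py 666.5 186.2 12.3 1.4
```

```text
t 20.55 tcp [666.  187.2  52.8] jaw 1.4 tilt [-0.0031 -0.0022 -1.    ] open 27.8 F [-0.7  0.4 -1. ] q [ 0.1   0.79  1.1  -0.    1.26  0.08]
-> [-0.0013, 0.0008, 0.054] turn -0.0 dist 40.0
```

>>> step_arm(targets=[-0.0013,0.0008,0.03,0,-1,-0.0013,0.0008,0.045,0,-1,-0.0013,0.0008,0.05,0,-1,-0.0013,0.0008,0.053,0,-1,-0.0013,0.0008,0.054,0,-1,-0.0013,0.0008,0.054,0,-1])

```text
t: 21.15
tcp_pos: [666.7, 186.2, 12.8]
eef_rot: [-0.0, 0.698, 0.716, -0.002]
contact_force: [0.1, -0.3, -0.7]
opening: 27.5
```

```bash
python3 go.py 666.5 186.2 11.8 1.4;python3 snap.py scene:s22 wrist:w22;python3 - <<'E'
import cv2
b=cv2.imread("pics/s22.png")[140:220,350:450]
cv2.imwrite("pics/s22c.png",cv2.resize(b,None,fx=6,fy=6,interpolation=2))
E
```

```text
t 21.15 tcp [666.7 186.2  12.8] jaw 1.4 tilt [-0.0024 -0.0021 -1.    ] open 27.5 F [ 0.1 -0.3 -0.7] q [ 0.1   0.83  1.13 -0.    1.18  0.08]
-> [-0.0, -0.0003, 0.0013] turn -0.0 dist 1.0
```

View pics/s22c.png

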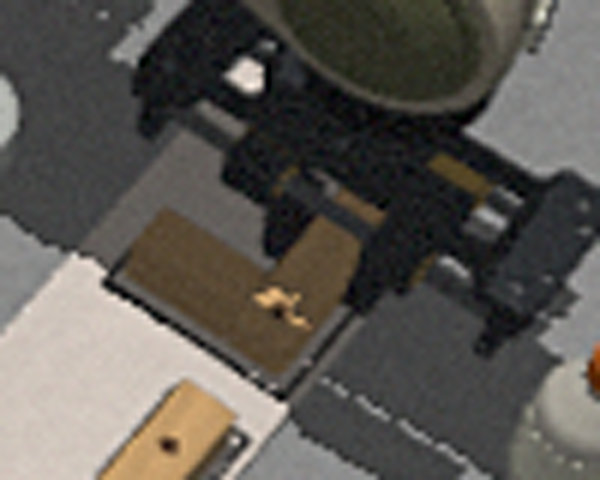

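View pics/w22.png

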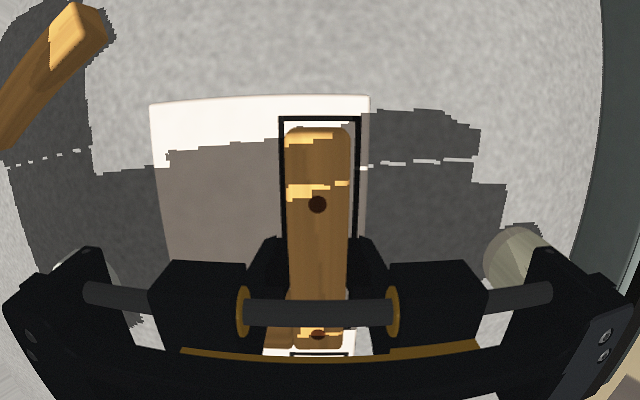

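Run:
```python
from h import *
c=dict(np.load("s22.npz"))
f=lambda p,z: plane(c,((p[0]+.5)/6+350-.5,(p[1]+.5)/6+140-.5),z)[0,:2]
co=f((283,399),6); print((f((277,311),33)-co).round(1))
w=dict(np.load("w22.npz"))
print(plane(w,[(317,128)],33,fray).round(1),plane(w,[(317,121)],6,fray).round(1),plane(w,[(286,165),(350,165)],33,fray).round(1),plane(w,[(284,165),(356,165)],6,fray).round(1))
```

```text
[-21.2  17.8]
[[663.8 251.1  33. ]] [[663.7 252.    6. ]] [[651.3 235.3  33. ]
 [678.  236.   33. ]] [[647.5 229.4   6. ]
 [684.  230.3   6. ]]
```

>>> step_arm(targets=[-0.0015,0.0005,0,0,-1,-0.002,0.001,0.0006,0,-1,-0.002,0.001,0.0013,0,-1,-0.002,0.001,0.002,0,-1,-0.002,0.001,0.002,0,-1])

```text
t: 21.75
tcp_pos: [667.6, 184.7, 11.9]
eef_rot: [0.0, 0.698, 0.716, -0.001]
contact_force: [-2.1, -1.7, 4.7]
opening: 28.0
```

Touching the board at 4.7 N. Releasing and raising.

>>> step_arm(targets=[0,0,0,0,-0.3,0,0,0,0,-0.15,0,0,0,0,0,0,0,-0.05,0,0,0,0,-0.1,0,0,0,0,-0.15,0,0,0,0,-0.2,0,0,0,0,-0.2,0,0])

```text
t: 22.55
tcp_pos: [669.7, 185.3, 167.8]
eef_rot: [0.003, 0.698, 0.716, 0.003]
contact_force: [-0.7, 0.2, 0.6]
opening: 44.2
```

```bash
python3 go.py 480 -80 140 1.4
```

```text
t 22.55 tcp [669.7 185.3 167.8] jaw 1.4 tilt [ 0.0084 -0.0011 -1.    ] open 44.2 F [-0.7  0.2  0.6] q [ 0.1   0.69  0.96 -0.    1.49  0.08]
-> [-0.3474, -0.2619, 0.0354] turn 0.0 dist 327.0
```

>>> step_arm(targets=[-0.34,-0.3,0.02,0,0,-0.34,-0.3,0.02,0,0,-0.34,-0.3,0.02,0,0,-0.34,-0.3,0.02,0,0,-0.34,-0.3,0.02,0,0,-0.34,-0.3,0.02,0,0,-0.34,-0.3,0.02,0,0,-0.34,-0.3,0.02,0,0])

```text
t: 23.35
tcp_pos: [448.7, -77.3, 150.7]
eef_rot: [0.003, 0.7, 0.714, 0.002]
contact_force: [0.5, 0.3, -0.5]
opening: 44.0
```

```bash
python3 snap.py scene:s23 side:d23
python3 - <<'E'
import cv2
b=cv2.imread("pics/s23.png")[145:305,270:440]
cv2.imwrite("pics/s23c.png",cv2.resize(b,None,fx=4.5,fy=3.75,interpolation=2))
E
```

```text
(no output)
```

View pics/s23c.png

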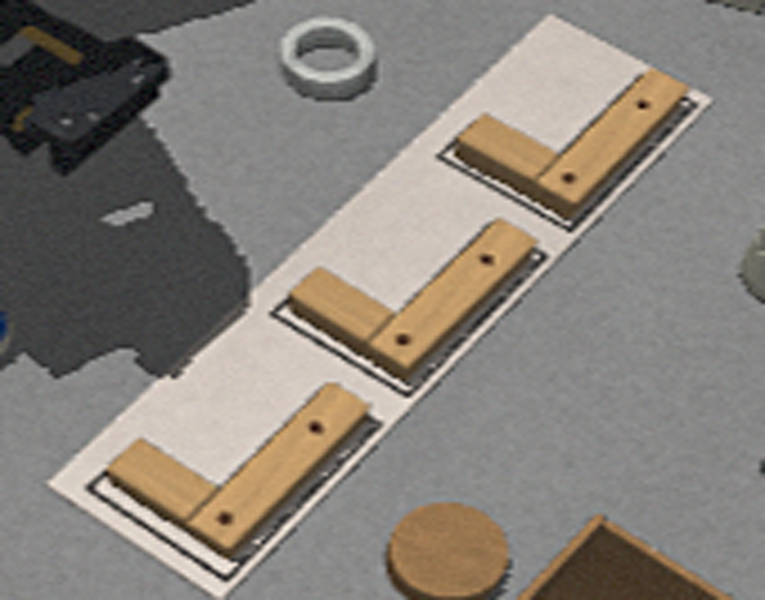

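```bash
cat > dots.py <<'E'
import sys; from feet import *
c=dict(np.load(sys.argv[1]+".npz")); im=np.ascontiguousarray(c["frame"][:,:,::-1]); S=8
def dot(x,y):
    x,y=int(x),int(y); cr=cv2.resize(cv2.cvtColor(im[y-5:y+6,x-5:x+6],cv2.COLOR_BGR2GRAY),None,fx=S,fy=S,interpolation=cv2.INTER_CUBIC).astype(float)
    m=np.clip(np.median(cr)*.75-cr,0,None); Y,X=np.mgrid[:cr.shape[0],:cr.shape[1]]; w=m*(np.hypot(X-44,Y-44)<28)
    u=((w*X).sum()/w.sum()+.5)/S-.5+x-5; v=((w*Y).sum()/w.sum()+.5)/S-.5+y-5
    return plane(c,(u,v),32)[0,:2]
D={}
for n,a,b in (("1",(568,178),(643,104)),("c",(402,340),(486,259)),("3",(225,519),(315,427))):
    q=[dot(p[0]/4.5+270,p[1]/3.75+145) for p in (a,b)]; D[n]=q
    d=q[1]-q[0]; print(n,"heeldot",q[0].round(1),"enddot",q[1].round(1),"len",np.linalg.norm(d).round(1),"dir",np.degrees(np.arctan2(d[1],d[0])).round(1))
s=np.array([-3.65,154.96])
print("1 err vs c",[(D["1"][i]-D["c"][i]-s).round(1) for i in (0,1)],"3 err vs c",[(D["3"][i]-D["c"][i]+s).round(1) for i in (0,1)])
E
python3 dots.py s23; python3 go.py
```

```text
1 heeldot [667.6 145.9] enddot [666.1 220.8] len 74.9 dir 91.2
c heeldot [670.   -8.5] enddot [669.4  66.7] len 75.1 dir 90.5
3 heeldot [ 674.2 -159.7] enddot [672.1 -84.8] len 75.0 dir 91.6
1 err vs c [array([ 1.3, -0.6]), array([ 0.4, -0.9])] 3 err vs c [array([0.6, 3.7]), array([-0.9,  3.5])]
t 23.45 tcp [451.1 -75.4 151.1] jaw 1.3 tilt [ 8.3e-03 -7.0e-04 -1.0e+00] open 44.2 F [-0.1  1.   0.1] q [-0.43  0.31  1.69  0.    1.13 -0.45]
```

```bash
python3 go.py 673.9 -122 90 1.4
```

```text
t 23.45 tcp [451.1 -75.4 151.1] jaw 1.3 tilt [ 8.3e-03 -7.0e-04 -1.0e+00] open 44.2 F [-0.1  1.   0.1] q [-0.43  0.31  1.69  0.    1.13 -0.45]
-> [-0.0687, 0.2949, 0.0839] turn -0.002 dist 236.0
```

>>> step_arm(targets=[-0.0687,0.295,0.05,0,0.05,-0.0687,0.295,0.05,0,0.05,-0.0687,0.295,0.05,0,0.05,-0.0687,0.295,0.05,0,0.05,-0.0687,0.295,0.084,0,0.05,-0.0687,0.295,0.084,0,0.05,-0.0687,0.295,0.084,0,0.05])

```text
t: 24.15
tcp_pos: [674.1, -120.3, 88.5]
eef_rot: [0.002, 0.698, 0.716, 0.002]
contact_force: [0.8, 0.2, 0.4]
opening: 46.3
```

```bash
python3 go.py 673.9 -122 12.2 1.4
```

```text
t 24.15 tcp [ 674.1 -120.3   88.5] jaw 1.4 tilt [ 6.e-03  2.e-04 -1.e+00] open 46.3 F [0.8 0.2 0.4] q [-0.35  0.74  1.09  0.    1.31 -0.38]
-> [-0.0023, -0.0009, 0.1017] turn 0.0 dist 76.0
```

>>> step_arm(targets=[-0.0023,-0.0005,0.05,0,0.05,-0.0023,-0.0005,0.085,0,0.05,-0.0023,-0.0005,0.1,0,0.05,-0.0023,-0.0005,0.1017,0,-0.1,-0.0023,-0.0005,0.1017,0,-0.25,-0.0023,-0.0005,0.1017,0,-1,-0.0023,-0.0005,0.1017,0,-1,-0.0023,-0.0005,0.1017,0,-1])

```text
t: 24.95
tcp_pos: [675.0, -122.2, 14.2]
eef_rot: [0.003, 0.698, 0.716, 0.003]
contact_force: [-0.6, -0.0, 7.8]
opening: 27.9
```

```bash
python3 go.py
```

```text
t 24.95 tcp [ 675.  -122.2   14.2] jaw 1.4 tilt [ 8.8e-03 -6.0e-04 -1.0e+00] open 27.9 F [-0.6 -0.   7.8] q [-0.35  0.82  1.16  0.    1.16 -0.38]
```

>>> step_arm(targets=[0,0,-0.008,0,-1,-0.0025,-0.0005,-0.008,0,-1,-0.0048,-0.001,-0.008,0,-1,-0.0048,-0.001,-0.005,0,-1,-0.0048,-0.001,-0.003,0,-1,-0.0048,-0.001,-0.0015,0,-1])

```text
t: 25.55
tcp_pos: [674.1, -125.7, 14.8]
eef_rot: [0.003, 0.698, 0.716, 0.003]
contact_force: [-0.2, -0.3, -1.3]
opening: 27.9
```

```bash
python3 go.py; python3 snap.py scene:s26 wrist:w26
```

```text
t 25.55 tcp [ 674.1 -125.7   14.8] jaw 1.4 tilt [ 8.1e-03 -3.0e-04 -1.0e+00] open 27.9 F [-0.2 -0.3 -1.3] q [-0.36  0.82  1.16  0.    1.16 -0.38]
```

View pics/w26.png

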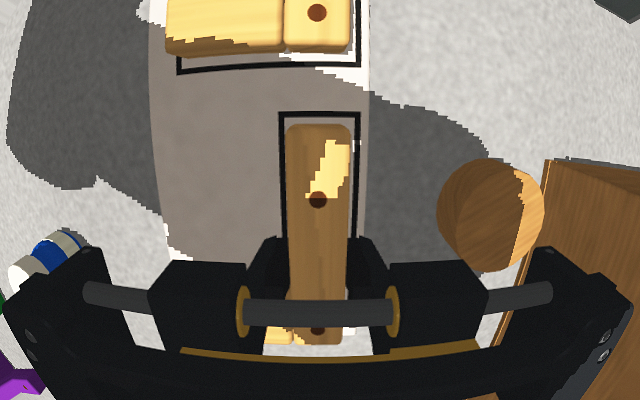

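>>> step_arm(targets=[0,0,0.0007,0,-1,0,0,0.0014,0,-1,0,0,0.0018,0,-1])

```text
t: 25.95
tcp_pos: [674.2, -125.7, 14.2]
eef_rot: [0.003, 0.698, 0.716, 0.003]
contact_force: [-2.0, 2.0, 6.4]
opening: 27.5
```

>>> step_arm(targets=[0,0,0,0,-0.3,0,0,0,0,-0.15,0,0,0,0,0,0,0,-0.05,0,0,0,0,-0.1,0,0,0,0,-0.15,0,0,0,0,-0.18,0,0,0,0,-0.18,0,0])

```text
t: 26.75
tcp_pos: [674.3, -126.0, 152.9]
eef_rot: [0.006, 0.698, 0.716, 0.004]
contact_force: [0.5, 0.2, 0.1]
opening: 44.5
```

```bash
python3 go.py 440 -100 150 1.4
```

```text
t 26.75 tcp [ 674.3 -126.   152.9] jaw 1.4 tilt [ 0.0149 -0.0029 -0.9999] open 44.5 F [0.5 0.2 0.1] q [-0.36  0.68  1.02  0.    1.43 -0.38]
-> [0.0424, -0.3115, -0.0008] turn 0.001 dist 236.0
```

>>> step_arm(targets=[0.042,-0.31,-0.01,0,0,0.042,-0.31,-0.01,0,0,0.042,-0.31,-0.01,0,0,0.042,-0.31,-0.01,0,0,0.042,-0.31,-0.01,0,0,0.042,-0.31,-0.01,0,0,0.042,-0.31,-0.01,0,0])

```text
t: 27.45
tcp_pos: [440.9, -100.3, 156.5]
eef_rot: [0.006, 0.698, 0.716, 0.004]
contact_force: [1.0, -0.8, -0.1]
opening: 44.1
```

```bash
python3 snap.py scene:s28 side:d28; python3 dots.py s28; python3 go.py
```

```text
1 heeldot [667.7 146. ] enddot [666.2 220.8] len 74.8 dir 91.1
c heeldot [670.1  -8.5] enddot [669.3  66.7] len 75.2 dir 90.6
3 heeldot [ 674.1 -163.3] enddot [672.2 -88.3] len 75.1 dir 91.5
1 err vs c [array([ 1.3, -0.5]), array([ 0.5, -0.9])] 3 err vs c [array([0.4, 0.1]), array([-0.8,  0. ])]
t 27.55 tcp [ 441.9 -100.5  156.4] jaw 1.4 tilt [ 0.0148 -0.0028 -0.9999] open 44.4 F [ 0.3  0.6 -0.3] q [-0.49  0.29  1.7   0.    1.13 -0.52]
```

View pics/s28.png

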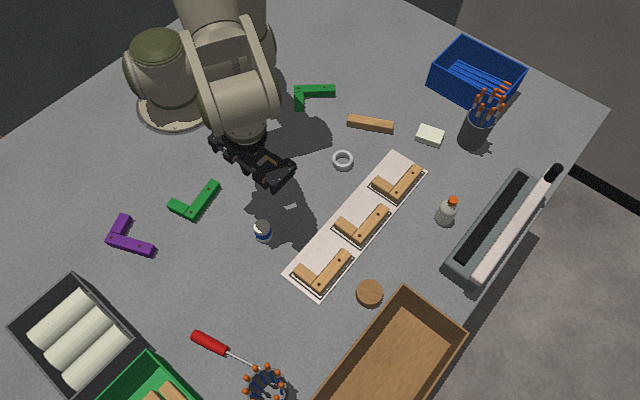

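View pics/d28.png

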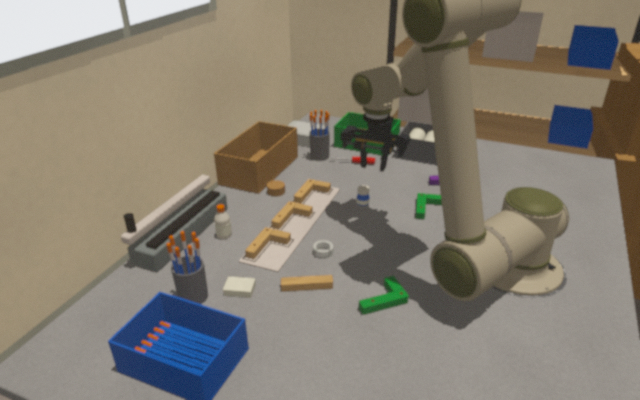

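All three feet lie alike, at scene pixels (397,184), (362,225) and (322,270). Everything else shows at its starting pixels: jar (262,230), tape (343,160), rail (370,124), glue (447,212), reel (370,292), driver (210,343) and pad (430,134). The arm touches nothing, so I'm handing in.

```bash
python3 -c "
from cell import close_job
print(close_job())"
```

```text
the job is handed in; nothing more can be done
None
```

Both loose feet now lie flat inside the two empty outlines, and the job was handed in at about 27.6 s of the 72 s allowed.

- **Right outline:** I first placed the foot that lay as in the outlines about 3.6 mm too far along +y, by the later hole check. I gripped it again, lifted it a few millimetres and corrected it.
- **Left outline:** The other foot lay mirrored. I held its toe with a loosened grip so it pivoted in the jaws. I brought it up over its long leg's edge and down onto its other face, without letting go of it, then placed it.

**Last checks:**
- Judged by the screw holes against the middle foot and the 155 mm spacing, the left foot is within about 1.4 mm and the right foot within about 1 mm. The outlines leave 5 mm all round.
- The three feet agree in direction to about 1°.
- The middle foot and the other things are at their starting pixels in the last pictures.
- The arm was clear of everything at hand-in.

**Disagreements:**
- The wrist camera and the scene camera differed by several millimetres along y over the board. I relied on comparing each foot with the middle foot in the same picture.
- The force sensor read about 6 to 8 N upward each time the gripper closed near the table or board. I did not find out why.

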